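# Load a weld coupon in the laser marker and close its guard

### The arm

A 6-joint arm with a two-finger parallel gripper is mounted at the origin on the work surface. World frame = base frame: x ahead of the robot, y to its left, z up, the work surface at z = 0. Lengths are in mm, angles in rad, forces in N, time in s.
With the tool pointing down it reaches from about 275 to 750 mm from the base axis. Payload 10.2 kg.
Tool frame: the origin (TCP) lies at the very end of the fingers, on their centre line; the grasp point (between the pads) lies 19 mm behind it; x points along the fingers, y is the direction in which the jaws open and shut, and the axes are right-handed (so a half turn about x gives the same grasp; the last joint's range is limited). The gripper opens to 85 mm and grips with 20 to 120 N. Pads are 22 mm wide; open, the fingers measure 114 mm over their backs; the gripper's body (76 mm by 85 mm) begins 54 mm behind the grasp point. The pads swing forward as they close: fully open they stand 13 mm farther back than shut.
Start: joints at [-1.481, 0.313, 1.498, -0, 1.331, -0.223], TCP at [161.542, -499.535, 201.994] pointing down, gripper open.
Joint ranges: [-2.94, 2.94], [-0.97, 2.17], [0.19, 2.56], [-1.23, 4.37], [0.02, 3.11], [-2.88, 2.88]. Speed limits (rad/s): [2.39, 2.39, 3.01, 3.14, 3.14, 3.14].

### API

Orientations are given as a unit quaternion [w, x, y, z].
In Python, from rig import ctrl, viewer, finish_job gives the robot as it stands.
- The arm moves only by the tool carry_out, never from a script. Its argument "targets" is a list of rows, each an object of numbers: "x", "y", "z": the shift along the world's x, y, z in m; "ax", "ay", "az": the turn, a rotation vector about the world's x, y, z in rad; "hand": the opening, from -1 (shut) to 1 (fully open). A call has 1 to 5 rows; each row is the pose to reach, as a shift and turn from the pose commanded when the call began; what a row does not reach only later rows make up. A row lasts 1/8 s, in which the tool goes at most 62.5 mm and 10.7 degrees, less where a joint would pass 70% of its speed; a pose out of reach is approached as far as the arm can. A call with a gripper value outside its range is refused whole. The fingers move at their own pace and stop on an object; "grip_force" is the grip in N (left out, the last holds). Time passes only in rows, so rows that repeat a pose let the fingers close. It gives the time, the measured TCP pose, the force and the opening at its end, in the units of the state.
- ctrl.sense(): the state, without advancing time (a new reading comes with each control period).
- viewer.capture(name): name is "scene" or "side" or "wrist"; returns the picture (384x512x3 uint8, blue, green, red); there is no depth.
- viewer.camera_info(name): a dict with "fx", "fy", "cx", "cy" (pixels), "R" (3x3) and "t" (3): a world point X has camera coordinates R X + t. Camera axes: x right, y down, z forward; pixel columns grow to the right and rows downward; lengths in mm; the calibration is good to about 2 mm. A picture is of the moment at which its call begins: read the wrist's pose just before it. camera_info takes no time and is no camera call; for the wrist camera it gives the pose at the moment of the call.
- finish_job(): hands the job in, once; it reports no verdict.
The state is a dict: "time_s": time; "joints": joint angles; "dq": joint speeds; "tau": joint torques, N m; "eef_pos": TCP position; "ee_rot": TCP orientation; "force": force on the tool from outside, world axes, zero at the start; "wrist_torque": the same for the moment, N m; "grip_width": opening from 0.0 (shut) to 1.0 (fully open).
Only numpy, scipy, OpenCV 4.12 (cv2) and the standard library are available. Lean on these libraries where they do the work, as an engineer would, in place of code of your own. Each camera call takes 0.05 s, during which the arm holds its last target. There are 200 camera calls.

### The job

Take the welded coupon (the taller of the two flat bars standing on edge in the rack) out, lay it flat on the bench and let go, then take it again across its width and set it flat in the nest of lugs inside the open laser marker. Then lower the marker's guard gently onto its stop, without letting it fall, and let go. Leave the other things where they are.

Things in the scene. Friction and masses are not known exactly. Their poses are not given: they have to be found in the camera images.
- coupon_center (a point): Centre of the welded coupon, a plain steel flat bar 120 mm long (own x), 10 mm thick (own y), 45 mm wide (own z), 0.42 kg, with a thin dark weld seam across the middle of both faces. It starts on its long edge (own z up) in a slot of the rack, lower edge on the rack's 6 mm floor; either face may finally lie up and either end may point either way.
- rack (a point): Middle of the underside of the coupon rack, fixed: a floor plate 124 (own x) x 130 x 6 mm with two slotted cheeks 12 mm thick, tops 30 mm over the bench, at own x = +-50 mm; open for fingers between them (88 mm). Two slots, 16 mm wide, along own x at own y = +35 and -35 mm; either may hold the coupon. The bench between rack and marker is clear.
- nest (a point): Centre of the nest, on the marker's bed, 30 mm above the bench; own z up. The coupon lies here flat, length along own y, width along own x, in a pocket 128 x 53 mm between four corner lugs 6 mm high, which stand only beyond 44 mm from the middle along own y, so fingers can go down beside the coupon's middle.
- guard_hinge (a point): Middle of the guard's hinge axis, parallel to the nest's own y, 111 mm behind the nest (its own +x), 80 mm above the bench. The marker: bed walled to 72 mm above the bench, inner faces at nest x = -85 mm (front) and nest y = +-135 mm; 85 mm high rear deck from nest x = +120 mm on.
- guard_handle (a point): Centre of the guard's bar handle: a round steel bar 12 mm thick and 120 mm long, parallel to the hinge axis, 259 mm from it, held by two arms at its ends; between bar and guard frame is a 44 mm gap for a finger, and a round bar can turn in the fingers. Guard: clear panel in a dark frame 284 mm wide reaching from the hinge to 209 mm from it, 10 mm thick.
- guard (a joint): Angle of the guard: 0 = closed, level on its stop, handle out in front of the marker; 1.57 = upright, handle straight above the hinge (339 mm above the bench); stops at 1.85. Starts upright or nearly so, and stays there by hinge friction; once tilted well forward (below about 1.3) it falls unless held. About 0.45 kg.
- bar_center (a point): Centre of the plain flat bar in the rack's other slot, without weld, 120 x 10 x 30 mm (30 high): leave it.
- tube_tall_center (a point): Centre of an upright dark tube, 48 mm diameter, 110 mm tall: leave it.
- tube_short_center (a point): Centre of an upright dark tube, 60 mm diameter, 70 mm tall: leave it.
- ring_cut_center (a point): Centre of a dark tube offcut lying as a ring, 76 mm diameter, 25 mm tall: leave it.
- oiler_center (a point): Centre of an orange oil bottle, 48 mm diameter, 130 mm tall: leave it.
- hammer_tip (a point): Head of a wooden-handled hammer lying on the bench: leave it.
- brush_tip (a point): Bristle end of a wooden-handled brush lying on the bench: leave it.
Not all that is in view belongs to the job. Leave any purple look-alike of the part that bears coupon_center alone.

How it is judged:
By the outcome, as a careful person would: the job done as asked, in the order asked, and still so for the second after the job is handed in, with the robot touching nothing.
It also fails if it takes over 72 s, if anything falls off the work surface, if the arm or the gripper's body presses on something with over 40 N, if the wrist force passes 120 N, or if a joint passes its speed limit or range.

## Working session

There is one attempt and no reset: what is moved stays moved. The work goes in short steps, Python scripts to look and compute and a tool call to move; the robot and the scene stay as the last step left them, time stands still between calls to the robot, and variables do not carry over. Pictures are saved under pics/ and viewed, about 8 in all and at most 12, crops included, and the job is handed in when it is done.

Besides the shell and the picture viewer there is one more tool, called after "Call:" as name(argument=value, ...) on one line, values as JSON. carry_out: Moves the arm, as the interface text tells. Its arguments: {"type":"object","properties":{"targets":{"type":"array"},"grip_force":{"type":"number"}},"required":["targets"]}

```bash
mkdir -p pics; ls
python3 - <<'E'
from rig import ctrl, viewer
import cv2, numpy as np
for n in ("scene","side","wrist"):
    c=viewer.camera_info(n); print(n,{k:np.round(v,3).tolist() for k,v in c.items()})
    cv2.imwrite(f"pics/{n}0.png",viewer.capture(n))
print(ctrl.sense())
E
```

```text
pics
scene {'fx': 441.933, 'fy': 441.933, 'cx': 254.869, 'cy': 191.208, 'R': [[0.758, 0.652, -0.003], [0.545, -0.636, -0.547], [-0.358, 0.413, -0.837]], 't': [-369.124, -271.745, 1368.077]}
side {'fx': 375.682, 'fy': 375.682, 'cx': 259.779, 'cy': 190.997, 'R': [[-0.929, -0.37, 0.001], [-0.29, 0.726, -0.624], [0.23, -0.58, -0.782]], 't': [476.526, 246.658, 1001.063]}
wrist {'fx': 342.006, 'fy': 342.006, 'cx': 255.32, 'cy': 194.235, 'R': [[0.308, -0.951, -0.001], [-0.917, -0.297, 0.267], [-0.254, -0.081, -0.964]], 't': [-525.42, -34.528, 378.641]}
{'time_s': 0.15, 'joints': array([-1.48140637e+00,  3.13329176e-01,  1.49824543e+00,  4.40231323e-06,
        1.33101400e+00, -2.23381971e-01]), 'dq': array([-6.63022525e-05, -1.33185954e-03, -2.44168801e-03,  9.28601149e-04,
        2.36339037e-04, -5.04798749e-04]), 'tau': array([ 9.64977844e-04, -4.12375224e+01, -2.59794921e+01, -1.61192320e-04,
        3.28738504e-03, -1.35784606e-05]), 'eef_pos': array([ 161.51957435, -499.30540984,  201.56906637]), 'ee_rot': array([ 0.10977977,  0.69850274,  0.11048223, -0.69845258]), 'force': array([-0.04586106, -0.27236142,  0.87027595]), 'wrist_torque': array([-0.06744651, -0.04304106, -0.00952834]), 'grip_width': 0.9956498301422282}
```

View pics/scene0.png

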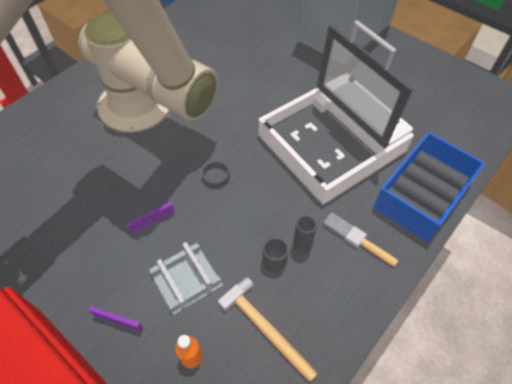

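View pics/side0.png

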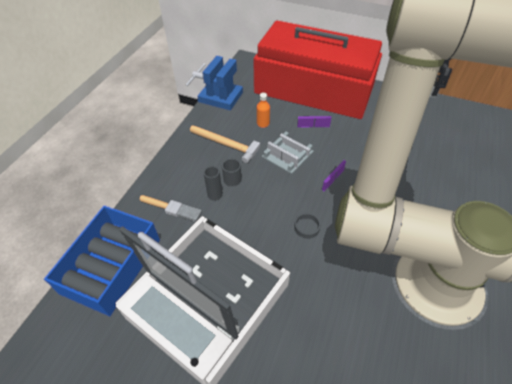

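The scene view shows the rack at about (187,277), the nest lugs around (318,145) and the upright guard with its handle at (374,40). The two purple bars at (150,217) and (115,318) are decoys. In the side view the rack is at (288,152) and the nest at (222,275). Next I'll enlarge these areas for precise picks.

```bash
cat > h.py <<'E'
import numpy as np, cv2
from rig import ctrl, viewer
def ray(n,p,c=None):
    c=c or viewer.camera_info(n); R=np.array(c["R"]);t=np.array(c["t"])
    d=R.T@np.array([(p[0]-c["cx"])/c["fx"],(p[1]-c["cy"])/c["fy"],1.]); return -R.T@t, d/np.linalg.norm(d)
def plane(n,p,z,c=None):
    o,d=ray(n,p,c); return o+d*(z-o[2])/d[2]
def tri(pairs):
    A=np.zeros((3,3));b=np.zeros(3)
    for n,p in pairs:
        o,d=ray(n,p); M=np.eye(3)-np.outer(d,d); A+=M;b+=M@o
    return np.linalg.solve(A,b)
def proj(n,X,c=None):
    c=c or viewer.camera_info(n); q=np.array(c["R"])@np.array(X)+np.array(c["t"]); return [c["fx"]*q[0]/q[2]+c["cx"],c["fy"]*q[1]/q[2]+c["cy"]]
def crop(img,x,y,w,h,s):
    return cv2.resize(img[y:y+h,x:x+w],None,fx=s,fy=s,interpolation=cv2.INTER_CUBIC)
E
python3 - <<'E'
from h import *
a=cv2.imread("pics/scene0.png");b=cv2.imread("pics/side0.png")
top=np.hstack([crop(a,140,230,100,90,4),crop(b,240,110,100,90,4)])
bot=np.hstack([crop(a,250,60,200,120,2),crop(b,110,215,200,120,2)])
cv2.imwrite("pics/c1.png",np.vstack([top,bot]))
E
```

```text
(no output)
```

View pics/c1.png

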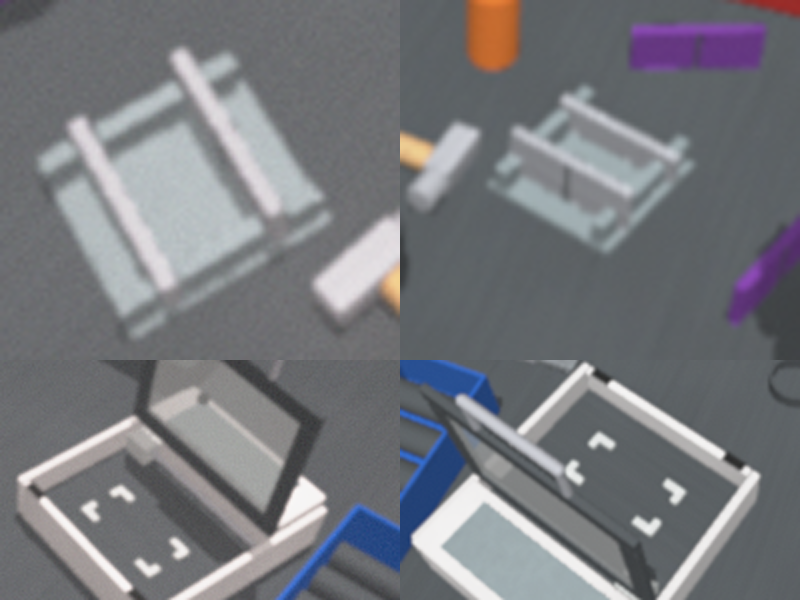

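The crop shows the taller bar with the weld in side view at about (269,143)-(298,158). The plain bar is at (281,134)-(310,149).

Run:
```python
from h import *
np.set_printoptions(precision=1,suppress=True)
S=lambda x,y:(140+x/4,230+y/4); T=lambda x,y:(240+(x-400)/4,110+y/4)
A=[S(77,120),S(168,287)];B=[S(180,52),S(277,212)]
C=[T(516,131),T(631,192)];D=[T(566,97),T(682,157)]
for z in(51,36):
  for nm,n,L in(("A","scene",A),("B","scene",B),("weld","side",C),("plain","side",D)):
    p=[plane(n,q,z) for q in L]; d=p[1]-p[0]; print(z,nm,p[0],p[1],(p[0]+p[1])/2,np.linalg.norm(d),np.degrees(np.arctan2(d[1],d[0])))
a=lambda x,y:(250+x/2,60+(y-360)/2); b=lambda x,y:(110+(x-400)/2,215+(y-360)/2)
l=[plane("scene",a(*q),36) for q in((90,510),(122,492),(148,567),(180,547))]
m=[plane("side",b(*q),36) for q in((602,440),(575,472),(674,490),(647,525))]
print("lugs",np.array(l),np.mean(l,0));print(np.array(m),np.mean(m,0))
for s in((355,27),(393,62)):
  for t in ((b(462,400)),b(562,470)): X=tri([("scene",s),("side",t)]);print(s,t,X,proj("scene",X),proj("side",X))
```

```text
51 A [ 469.4 -319.9   51. ] [ 581.1 -355.1   51. ] [ 525.3 -337.5   51. ] 117.09317143072104 -17.481992248802907
51 B [ 483.4 -250.3   51. ] [ 596.5 -284.9   51. ] [ 540.  -267.6   51. ] 118.22087820791779 -16.995265036817006
51 weld [ 592.2 -282.7   51. ] [ 480.6 -251.4   51. ] [ 536.4 -267.1   51. ] 115.89318754420182 164.33319636090604
51 plain [ 567.2 -337.4   51. ] [ 453.8 -305.    51. ] [ 510.5 -321.2   51. ] 117.89430464592446 164.03141953093854
36 A [ 462.3 -317.1   36. ] [ 575.8 -352.8   36. ] [ 519.1 -335.    36. ] 118.95154836419057 -17.481992248802904
36 B [ 476.5 -246.4   36. ] [ 591.4 -281.5   36. ] [ 534.  -263.9   36. ] 120.09715289099019 -16.99526503681697
36 weld [ 597.4 -297.3   36. ] [ 483.9 -265.5   36. ] [ 540.7 -281.4   36. ] 117.85769138707829 164.33319636090596
36 plain [ 572.  -352.9   36. ] [ 456.7 -320.    36. ] [ 514.4 -336.4   36. ] 119.89272939752445 164.03141953093854
lugs [[469.7 194.1  36. ]
 [483.9 250.5  36. ]
 [590.9 165.7  36. ]
 [604.2 222.1  36. ]] [537.2 208.1  36. ]
[[589.2 164.1  36. ]
 [601.1 219.6  36. ]
 [470.8 195.   36. ]
 [483.8 250.8  36. ]] [536.2 207.4  36. ]
(355, 27) (141.0, 235.0) [566.4 312.2 377.9] [np.float64(373.6815946321767), np.float64(24.780633036339083)] [np.float64(165.24615377088242), np.float64(233.20174413817546)]
(355, 27) (191.0, 270.0) [509.5 339.1 329.7] [np.float64(354.82891453028674), np.float64(26.999046239565814)] [np.float64(190.77154783331088), np.float64(270.02013649632033)]
(393, 62) (141.0, 235.0) [637.7 304.7 318.3] [np.float64(392.99489651484646), np.float64(62.00045826801983)] [np.float64(140.99399591589818), np.float64(235.00001368461972)]
(393, 62) (191.0, 270.0) [577.5 333.3 268.6] [np.float64(372.2673657104383), np.float64(61.21115659247255)] [np.float64(165.68948118250074), np.float64(270.07022167279393)]
```

```bash
cat >> h.py <<'E'
from scipy.spatial.transform import Rotation as Ro
def st():
    s=ctrl.sense(); q=s["ee_rot"]; return s,np.array(s["eef_pos"]),Ro.from_quat([q[1],q[2],q[3],q[0]])
def goal(yaw,tilt=0,axis=None):
    "tool x down, tool y horizontal at yaw (deg), nearest of two; then tilt deg about world axis"
    s,p,R=st(); best=None
    for k in(0,180):
        a=np.radians(yaw+k); y=np.array([np.cos(a),np.sin(a),0]);x=np.array([0,0,-1.])
        G=Ro.from_matrix(np.array([x,y,np.cross(x,y)]).T)
        if axis is not None: G=Ro.from_rotvec(np.radians(tilt)*np.array(axis))*G
        v=(G*R.inv()).as_rotvec()
        if best is None or np.linalg.norm(v)<np.linalg.norm(best): best=v
    return best
E
python3 - <<'E'
from h import *
np.set_printoptions(precision=3,suppress=True)
s,p,R=st(); print(p,R.as_matrix())
print("to rack turn",goal(73.5), "shift",np.array([538,-267,140])-p)
for n,px in(("scene",(216,175)),("side",(307,225))): print("ring",plane(n,px,12))
E
```

```text
[ 161.52  -499.305  201.569] [[-0.     0.308 -0.951]
 [ 0.001 -0.951 -0.308]
 [-1.    -0.001 -0.   ]]
to rack turn [-0.001  0.    -0.601] shift [376.48  232.305 -61.569]
ring [382.17  -40.773  12.   ]
ring [379.854 -40.424  12.   ]
```

Call:
carry_out(targets=[{"x": 0.06,"y": 0.04,"z": 0,"az": -0.12,"hand": 1},{"x": 0.11,"y": 0.07,"az": -0.24,"hand": 1},{"x": 0.16,"y": 0.1,"az": -0.36,"hand": 1},{"x": 0.21,"y": 0.13,"az": -0.48,"hand": 1},{"x": 0.26,"y": 0.16,"az": -0.6,"hand": 1}])

```text
invalid input at $.targets[0]: expected keys x, y, z, ax, ay, az, hand
```

Call:
carry_out(targets=[{"x": 0.05,"y": 0.03,"hand": 1},{"x": 0.09,"y": 0.05,"z": -0.01,"hand": 1},{"x": 0.116,"y": 0.072,"z": -0.03,"hand": 1},{"x": 0.116,"y": 0.072,"z": -0.03,"hand": 0},{"x": 0.116,"y": 0.072,"z": -0.03,"hand": 0}])

```text
invalid input at $.targets[0]: expected keys x, y, z, ax, ay, az, hand
```

Run:
```python
from h import *
np.set_printoptions(precision=3,suppress=True)
s,p,R=st(); print(p,R.as_matrix(),s["joints"],s["time_s"],s["grip_width"])
c=viewer.camera_info("wrist"); print(c); im=viewer.capture("wrist"); cv2.imwrite("pics/w1.png",im)
print("pred coupon top ends",[proj("wrist",X,c) for X in((538-57,-267+17,51),(538+57,-267-17,51))])
```

```text
[ 161.52  -499.305  201.569] [[-0.     0.308 -0.951]
 [ 0.001 -0.951 -0.308]
 [-1.    -0.001 -0.   ]] [-1.481  0.313  1.498  0.     1.331 -0.223] 0.15 0.9956498301422282
{'fx': 342.0055997938206, 'fy': 342.0055997938206, 'cx': 255.31989034521376, 'cy': 194.23521885742872, 'R': array([[ 0.308, -0.951, -0.   ],
       [-0.917, -0.297,  0.267],
       [-0.254, -0.082, -0.964]]), 't': array([-525.504,  -34.542,  378.621])}
pred coupon top ends [[np.float64(45.801476555738844), np.float64(-387.9015736582407)], [np.float64(133.02357514913382), np.float64(-623.5587587783907)]]
```

View pics/w1.png

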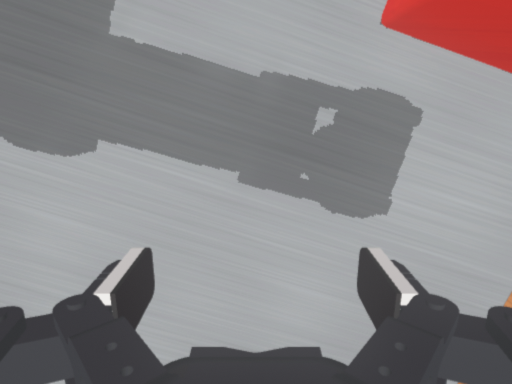

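All seven keys are required, so those moves were refused. That wrist picture (4 viewed so far) only shows the bare bench at the start pose.

Call:
carry_out(targets=[{"x": 0.05,"y": 0.03,"z": 0,"ax": 0,"ay": 0,"az": -0.12,"hand": 1},{"x": 0.1,"y": 0.06,"z": 0,"ax": 0,"ay": 0,"az": -0.24,"hand": 1},{"x": 0.15,"y": 0.09,"z": 0,"ax": 0,"ay": 0,"az": -0.36,"hand": 1},{"x": 0.2,"y": 0.12,"z": 0,"ax": 0,"ay": 0,"az": -0.48,"hand": 1},{"x": 0.25,"y": 0.15,"z": 0,"ax": 0,"ay": 0,"az": -0.6,"hand": 1}])

```text
time_s: 0.82
eef_pos: [413.0, -348.3, 202.0]
ee_rot: [-0.103, 0.7, -0.103, -0.7]
force: [0.3, -0.6, -0.3]
grip_width: 1.0
```

Call:
carry_out(targets=[{"x": 0.05,"y": 0.03,"z": 0,"ax": 0,"ay": 0,"az": 0,"hand": 1},{"x": 0.1,"y": 0.06,"z": -0.01,"ax": 0,"ay": 0,"az": 0,"hand": 0.5},{"x": 0.126,"y": 0.082,"z": -0.03,"ax": 0,"ay": 0,"az": 0,"hand": 0},{"x": 0.126,"y": 0.082,"z": -0.03,"ax": 0,"ay": 0,"az": 0,"hand": 0},{"x": 0.126,"y": 0.082,"z": -0.03,"ax": 0,"ay": 0,"az": 0,"hand": 0}])

```text
time_s: 1.45
eef_pos: [537.2, -268.1, 172.3]
ee_rot: [-0.101, 0.7, -0.101, -0.7]
force: [0.5, -0.1, 0.6]
grip_width: 0.498
```

Run:
```python
from h import *
np.set_printoptions(precision=3,suppress=True)
s,p,R=st(); print(p,R.as_matrix(),s["joints"],s["time_s"],s["grip_width"])
c=viewer.camera_info("wrist"); im=viewer.capture("wrist"); cv2.imwrite("pics/w2.png",im)
import pickle; pickle.dump(c,open("w2.pkl","wb"))
print("pred coupon top ends",[proj("wrist",X,c) for X in((538-57,-267+17,51),(538+57,-267-17,51))], goal(73.5), np.array([538,-267])-p[:2])
```

```text
[ 537.19  -268.062  172.285] [[-0.    -0.284 -0.959]
 [-0.    -0.959  0.284]
 [-1.     0.    -0.   ]] [-0.658  0.502  1.301 -0.     1.339  1.201] 1.45 0.49845915666021945
pred coupon top ends [[np.float64(253.13632605941416), np.float64(242.05785517993817)], [np.float64(253.2620033847842), np.float64(109.84965116482158)]] [0.001 0.001 0.   ] [0.81  1.062]
```

View pics/w2.png

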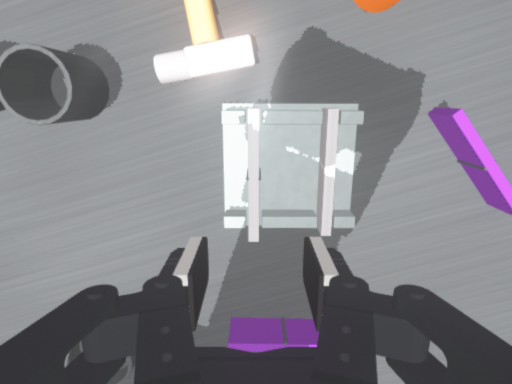

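The coupon stands at column 253, rows 108-242, exactly as predicted. I'll descend and grip it.

Call:
carry_out(targets=[{"x": 0.001,"y": 0.001,"z": -0.05,"ax": 0,"ay": 0,"az": 0,"hand": 0},{"x": 0.001,"y": 0.001,"z": -0.1,"ax": 0,"ay": 0,"az": 0,"hand": 0},{"x": 0.001,"y": 0.001,"z": -0.13,"ax": 0,"ay": 0,"az": 0,"hand": 0},{"x": 0.001,"y": 0.001,"z": -0.15,"ax": 0,"ay": 0,"az": 0,"hand": 0},{"x": 0.001,"y": 0.001,"z": -0.151,"ax": 0,"ay": 0,"az": 0,"hand": 0}], grip_force=60)

```text
time_s: 2.12
eef_pos: [537.6, -267.2, 20.5]
ee_rot: [0.102, -0.699, 0.101, 0.7]
force: [-0.8, -0.8, 1.1]
grip_width: 0.498
```

Call:
carry_out(targets=[{"x": 0,"y": 0,"z": 0,"ax": 0,"ay": 0,"az": 0,"hand": -0.5},{"x": 0,"y": 0,"z": 0,"ax": 0,"ay": 0,"az": 0,"hand": -1},{"x": 0,"y": 0,"z": 0,"ax": 0,"ay": 0,"az": 0,"hand": -1},{"x": 0,"y": 0,"z": 0,"ax": 0,"ay": 0,"az": 0,"hand": -1},{"x": 0,"y": 0,"z": 0,"ax": 0,"ay": 0,"az": 0,"hand": -1}])

```text
time_s: 2.75
eef_pos: [538.8, -266.8, 21.7]
ee_rot: [-0.101, 0.7, -0.101, -0.7]
force: [-0.9, 1.1, 5.4]
grip_width: 0.003
```

Call:
carry_out(targets=[{"x": 0,"y": 0,"z": 0.02,"ax": 0,"ay": 0,"az": 0,"hand": -1},{"x": 0,"y": 0,"z": 0.06,"ax": 0,"ay": 0,"az": 0,"hand": -1},{"x": 0,"y": 0,"z": 0.1,"ax": 0,"ay": 0,"az": 0,"hand": -1},{"x": 0,"y": 0,"z": 0.13,"ax": 0,"ay": 0,"az": 0,"hand": -1},{"x": 0,"y": 0,"z": 0.13,"ax": 0,"ay": 0,"az": 0,"hand": -1}])

```text
time_s: 3.38
eef_pos: [539.4, -267.1, 153.2]
ee_rot: [-0.1, 0.701, -0.102, -0.698]
force: [-0.6, 0.2, -0.5]
grip_width: -0.001
```

The gripper shut fully (0.003), so it missed. I'll look.

Run:
```python
from h import *
np.set_printoptions(precision=3,suppress=True)
s,p,R=st(); print(p,s["time_s"],s["force"])
w=viewer.capture("wrist");a=viewer.capture("scene");b=viewer.capture("side")
print([proj(n,p) for n in("scene","side")])
cv2.imwrite("pics/c3.png",np.vstack([np.hstack([crop(a,150,210,100,75,4),crop(b,240,90,100,75,4)]),np.hstack([cv2.resize(w,(400,300)),crop(w,200,100,133,100,3)[:300,:400] if 0 else cv2.resize(w[100:250,180:380],(400,300))])]))
```

```text
[ 539.369 -267.051  153.161] 3.375 [-0.586  0.158 -0.494]
[[np.float64(191.34626722282488), np.float64(242.28058394606387)], [np.float64(283.849359867451), np.float64(126.55940683684494)]]
```

View pics/c3.png

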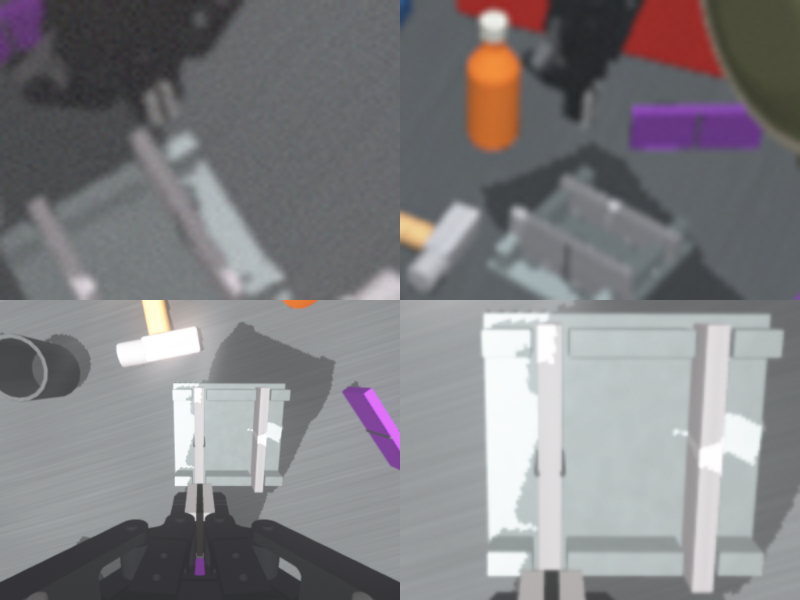

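Run:
```python
from h import *
s,p,R=st(); print(p,s["grip_width"])
w=viewer.capture("wrist");a=viewer.capture("scene");b=viewer.capture("side")
out=[]
for n,im,z in(("scene",a,8),("side",b,8),("wrist",w,4)):
    W=int(264/z); u,v=proj(n,p); print(n,u,v)
    for dz,col in((0,(0,0,255)),(20,(0,255,0)),(40,(255,0,0))):
        pass
    x0=int(u-W/2);y0=int(v-W/2-(8 if n!="wrist" else 0)); y0=min(y0,384-W-1)
    c=crop(im,x0,y0,W,W,z); c=cv2.resize(c,(264,264))
    for dz,col in((0,(0,0,255)),(20,(0,255,0)),(40,(255,0,0))):
        q=proj(n,p+[0,0,dz]); cv2.circle(c,(int((q[0]-x0+.5)*z),int((q[1]-y0+.5)*z)),3,col,1)
    print(x0,y0,W); out.append(c)
cv2.imwrite("pics/c4.png",np.hstack(out))
```

```text
[ 538.062557   -266.15128669  149.63964817] 0.001897478102646332
scene 191.41679208580112 242.37610023419415
174 217 33
side 284.09294394497044 127.70992351721036
267 103 33
wrist 254.14208902466436 231.0118755361775
221 198 66
```

View pics/c4.png

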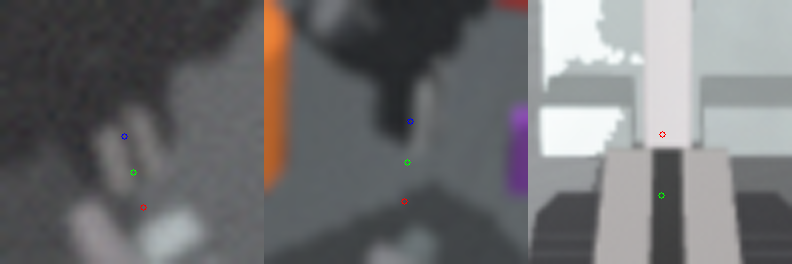

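Call:
carry_out(targets=[{"x": 0,"y": 0,"z": 0,"ax": 0,"ay": 0,"az": 0,"hand": -0.1},{"x": 0,"y": 0,"z": -0.04,"ax": 0,"ay": 0,"az": 0,"hand": -0.1},{"x": 0,"y": 0,"z": -0.09,"ax": 0,"ay": 0,"az": 0,"hand": -0.1},{"x": 0,"y": 0,"z": -0.126,"ax": 0,"ay": 0,"az": 0,"hand": -0.1},{"x": 0,"y": 0,"z": -0.131,"ax": 0,"ay": 0,"az": 0,"hand": -0.1}])

```text
time_s: 4.3
eef_pos: [537.4, -265.7, 17.8]
ee_rot: [0.102, -0.698, 0.1, 0.701]
force: [-0.4, 0.1, 0.9]
grip_width: 0.449
```

Run:
```python
from h import *
s,p,R=st(); print(p,s["grip_width"],s["force"])
w=viewer.capture("wrist");a=viewer.capture("scene");b=viewer.capture("side")
out=[]
for n,im,z in(("scene",a,4),("side",b,4),("wrist",w,1)):
    W=264//z; u,v=proj(n,p); x0=int(u-W/2);y0=min(int(v-W/2),384-W)
    out.append(crop(im,x0,y0,W,W,z)); print(u,v,x0,y0)
cv2.imwrite("pics/c5.png",np.hstack(out))
```

```text
[ 537.36865797 -265.67607605   17.75577928] 0.44940510375066567 [-0.43412988  0.09013795  0.90747304]
198.16675225719248 267.000007722332 165 234
282.221590358036 157.43992356464065 249 124
252.88034036175756 232.16421469587388 120 100
```

View pics/c5.png

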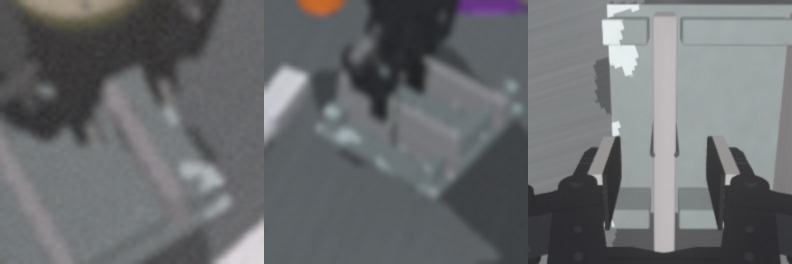

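Call:
carry_out(targets=[{"x": 0,"y": 0,"z": -0.008,"ax": 0,"ay": 0,"az": 0,"hand": -0.1},{"x": 0,"y": 0,"z": -0.008,"ax": 0,"ay": 0,"az": 0,"hand": -0.4},{"x": 0,"y": 0,"z": -0.008,"ax": 0,"ay": 0,"az": 0,"hand": -0.6},{"x": 0,"y": 0,"z": -0.008,"ax": 0,"ay": 0,"az": 0,"hand": -0.7},{"x": 0,"y": 0,"z": -0.008,"ax": 0,"ay": 0,"az": 0,"hand": -0.7}])

```text
time_s: 5.08
eef_pos: [538.6, -266.6, 12.1]
ee_rot: [-0.101, 0.7, -0.101, -0.7]
force: [-0.6, -0.1, -0.5]
grip_width: 0.152
```

Call:
carry_out(targets=[{"x": 0,"y": 0,"z": 0,"ax": 0,"ay": 0,"az": 0,"hand": -0.85},{"x": 0,"y": 0,"z": 0,"ax": 0,"ay": 0,"az": 0,"hand": -1},{"x": 0,"y": 0,"z": 0,"ax": 0,"ay": 0,"az": 0,"hand": -1},{"x": 0,"y": 0,"z": 0,"ax": 0,"ay": 0,"az": 0,"hand": -1}])

```text
time_s: 5.58
eef_pos: [538.6, -266.5, 12.3]
ee_rot: [-0.101, 0.7, -0.101, -0.7]
force: [-1.6, 1.5, 4.9]
grip_width: 0.094
```

Now it holds (0.094). The grip is probably shallow, so I'll regrasp 5 mm deeper.

Call:
carry_out(targets=[{"x": 0,"y": 0,"z": 0,"ax": 0,"ay": 0,"az": 0,"hand": -0.6},{"x": 0,"y": 0,"z": 0,"ax": 0,"ay": 0,"az": 0,"hand": -0.5},{"x": 0,"y": 0,"z": -0.003,"ax": 0,"ay": 0,"az": 0,"hand": -0.5},{"x": 0,"y": 0,"z": -0.005,"ax": 0,"ay": 0,"az": 0,"hand": -0.5}])

```text
time_s: 6.08
eef_pos: [538.4, -266.5, 6.6]
ee_rot: [0.101, -0.7, 0.101, 0.7]
force: [-0.4, 0.4, 0.8]
grip_width: 0.253
```

Call:
carry_out(targets=[{"x": 0,"y": 0,"z": 0,"ax": 0,"ay": 0,"az": 0,"hand": -0.75},{"x": 0,"y": 0,"z": 0,"ax": 0,"ay": 0,"az": 0,"hand": -1},{"x": 0,"y": 0,"z": 0,"ax": 0,"ay": 0,"az": 0,"hand": -1},{"x": 0,"y": 0,"z": 0,"ax": 0,"ay": 0,"az": 0,"hand": -1}])

```text
time_s: 6.58
eef_pos: [538.5, -266.4, 6.9]
ee_rot: [0.101, -0.7, 0.101, 0.7]
force: [-0.5, 1.0, -1.2]
grip_width: 0.095
```

Call:
carry_out(targets=[{"x": 0,"y": 0,"z": 0.01,"ax": 0,"ay": 0,"az": 0,"hand": -1},{"x": 0,"y": 0,"z": 0.03,"ax": 0,"ay": 0,"az": 0,"hand": -1},{"x": 0,"y": 0,"z": 0.06,"ax": 0,"ay": 0,"az": 0,"hand": -1},{"x": 0,"y": 0,"z": 0.09,"ax": 0,"ay": 0,"az": 0,"hand": -1},{"x": 0,"y": 0,"z": 0.09,"ax": 0,"ay": 0,"az": 0,"hand": -1}])

```text
time_s: 7.2
eef_pos: [539.5, -267.2, 99.2]
ee_rot: [-0.1, 0.701, -0.102, -0.698]
force: [-0.7, 0.0, -4.1]
grip_width: 0.095
```

Run:
```python
from h import *
s,p,R=st(); print(p,s["grip_width"],s["force"],s["joints"])
w=viewer.capture("wrist");a=viewer.capture("scene");b=viewer.capture("side")
out=[]
for n,im,z in(("scene",a,4),("side",b,4),("wrist",w,1)):
    W=264//z; u,v=proj(n,p); x0=int(u-W/2);y0=min(int(v-W/2),384-W)
    out.append(crop(im,x0,y0,W,W,z)); print(u,v,x0,y0)
cv2.imwrite("pics/c6.png",np.hstack(out))
```

```text
[ 539.48112401 -267.24000789   99.19790739] 0.09511915314021772 [-0.74254575  0.01522464 -4.06280563] [-6.54329715e-01  5.69231864e-01  1.39156719e+00 -5.13938754e-07
  1.17615514e+00  1.20364817e+00]
194.31070771681507 253.29755400695564 161 220
282.97545592081394 139.2881725300948 249 106
255.5554726602859 230.16772953282793 123 98
```

View pics/c6.png

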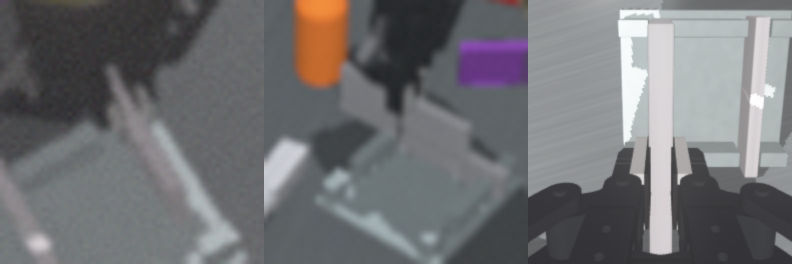

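The coupon is held and out of the rack, with −4 N on the tool. I've viewed 9 pictures. I'll check where the tubes stand before choosing a lay-down spot.

Run:
```python
from h import *
np.set_printoptions(precision=1,suppress=True)
for px in((275,268),(304,252)):print(plane("scene",px,0))
for px in((233,182),(214,196),):print(plane("side",px,0))
print("purple",plane("scene",(151,217),20),plane("side",(335,175),20), "brush",plane("scene",(335,222),10))
```

```text
[ 673.3 -142.4    0. ]
[700.8 -62.9   0. ]
[ 653.9 -119.1    0. ]
[685.9 -44.3   0. ]
purple [ 350.9 -247.    20. ] [ 352.3 -253.2   20. ] brush [712.2  50.9  10. ]
```

Call:
carry_out(targets=[{"x": 0.0,"y": 0.04,"z": 0.03,"ax": 0,"ay": 0,"az": 0.15,"hand": -1},{"x": 0.0,"y": 0.08,"z": 0.06,"ax": 0,"ay": 0,"az": 0.32,"hand": -1},{"x": 0.0,"y": 0.12,"z": 0.06,"ax": 0,"ay": 0,"az": 0.5,"hand": -1},{"x": 0.0,"y": 0.16,"z": 0.06,"ax": 0,"ay": 0,"az": 0.68,"hand": -1},{"x": 0.0,"y": 0.19,"z": 0.06,"ax": 0,"ay": 0,"az": 0.86,"hand": -1}])

```text
time_s: 7.98
eef_pos: [537.8, -74.8, 155.6]
ee_rot: [-0.201, -0.677, -0.203, 0.678]
force: [-0.3, 0.1, -3.5]
grip_width: 0.094
```

Call:
carry_out(targets=[{"x": 0.0,"y": 0.01,"z": 0,"ax": 0,"ay": 0,"az": 0.18,"hand": -1},{"x": 0.0,"y": 0.02,"z": 0,"ax": 0,"ay": 0,"az": 0.36,"hand": -1},{"x": 0.0,"y": 0.02,"z": 0,"ax": 0,"ay": 0,"az": 0.54,"hand": -1},{"x": 0.0,"y": 0.02,"z": 0,"ax": 0,"ay": 0,"az": 0.72,"hand": -1},{"x": 0.0,"y": 0.02,"z": 0,"ax": 0,"ay": 0,"az": 0.88,"hand": -1}])

```text
time_s: 8.6
eef_pos: [537.9, -56.3, 155.4]
ee_rot: [-0.47, -0.527, -0.472, 0.528]
force: [-0.4, -0.4, -3.5]
grip_width: 0.091
```

Run:
```python
from h import *
np.set_printoptions(precision=3,suppress=True)
s,p,R=st(); print(p,R.as_matrix(),s["joints"],s["grip_width"],s["force"],s["time_s"])
```

```text
[537.924 -56.335 155.424] [[-0.003  0.994 -0.112]
 [ 0.001 -0.112 -0.994]
 [-1.    -0.003 -0.001]] [-0.321  0.389  1.517 -0.     1.239 -0.209] 0.09138821240519585 [-0.387 -0.403 -3.464] 8.6
```

Call:
carry_out(targets=[{"x": 0,"y": 0,"z": -0.01,"ax": -0.02,"ay": -0.17,"az": 0,"hand": -1},{"x": 0,"y": 0,"z": -0.03,"ax": -0.039,"ay": -0.345,"az": 0,"hand": -1},{"x": 0,"y": 0,"z": -0.06,"ax": -0.059,"ay": -0.52,"az": 0,"hand": -1},{"x": 0,"y": 0,"z": -0.09,"ax": -0.078,"ay": -0.695,"az": 0,"hand": -1},{"x": 0,"y": 0,"z": -0.115,"ax": -0.078,"ay": -0.695,"az": 0,"hand": -1}])

```text
time_s: 9.22
eef_pos: [552.7, -28.6, 85.5]
ee_rot: [0.594, 0.66, 0.325, -0.325]
force: [0.7, 0.8, -3.8]
grip_width: 0.099
```

Call:
carry_out(targets=[{"x": 0,"y": 0,"z": -0.015,"ax": 0,"ay": 0,"az": 0,"hand": -1},{"x": 0,"y": 0,"z": -0.022,"ax": 0,"ay": 0,"az": 0,"hand": -1},{"x": 0,"y": 0,"z": -0.028,"ax": 0,"ay": 0,"az": 0,"hand": -1},{"x": 0,"y": 0,"z": -0.031,"ax": 0,"ay": 0,"az": 0,"hand": -1},{"x": 0,"y": 0,"z": -0.031,"ax": 0,"ay": 0,"az": 0,"hand": -1}])

```text
time_s: 9.85
eef_pos: [553.5, -28.9, 55.5]
ee_rot: [0.594, 0.66, 0.325, -0.325]
force: [0.6, -0.8, -3.6]
grip_width: 0.097
```

Run:
```python
from h import *
np.set_printoptions(precision=3,suppress=True)
s,p,R=st(); print(p,R.as_matrix(),s["joints"],s["grip_width"],s["force"],s["time_s"])
```

```text
[553.452 -28.945  55.536] [[ 0.577  0.816 -0.043]
 [ 0.043 -0.083 -0.996]
 [-0.816  0.572 -0.083]] [-0.407  0.338  2.097  1.09   0.306 -1.329] 0.09682199810442457 [ 0.642 -0.831 -3.581] 9.85
```

Call:
carry_out(targets=[{"x": 0,"y": 0,"z": 0.0,"ax": 0,"ay": 0,"az": 0,"hand": -1},{"x": 0,"y": 0,"z": 0.0,"ax": 0,"ay": 0,"az": 0,"hand": -1}])

```text
time_s: 10.1
eef_pos: [554.0, -29.1, 56.4]
ee_rot: [0.594, 0.66, 0.325, -0.325]
force: [0.7, -0.2, -3.7]
grip_width: 0.098
```

Run:
```python
from h import *
np.set_printoptions(precision=3,suppress=True)
s,p,R=st(); print(p,R.as_matrix(),s["joints"],s["grip_width"],s["force"],s["time_s"])
```

```text
[553.951 -29.07   56.385] [[ 0.578  0.815 -0.043]
 [ 0.042 -0.082 -0.996]
 [-0.815  0.574 -0.082]] [-0.407  0.337  2.097  1.09   0.307 -1.329] 0.09822205141561198 [ 0.658 -0.231 -3.666] 10.1
```

Call:
carry_out(targets=[{"x": 0,"y": 0,"z": -0.01,"ax": -0.08,"ay": 0,"az": 0,"hand": -1},{"x": 0,"y": 0,"z": -0.02,"ax": -0.08,"ay": 0,"az": 0,"hand": -1},{"x": 0,"y": 0,"z": -0.035,"ax": -0.08,"ay": 0,"az": 0,"hand": -1},{"x": 0,"y": 0,"z": -0.035,"ax": -0.08,"ay": 0,"az": 0,"hand": -1}])

```text
time_s: 10.6
eef_pos: [553.4, -28.9, 20.5]
ee_rot: [0.62, 0.636, 0.312, -0.338]
force: [-0.1, -0.1, -3.7]
grip_width: 0.098
```

Run:
```python
from h import *
np.set_printoptions(precision=3,suppress=True)
s,p,R=st(); print(p,R.as_matrix(),s["joints"],s["grip_width"],s["force"],s["time_s"])
```

```text
[553.431 -28.923  20.49 ] [[ 0.577  0.816 -0.043]
 [-0.023 -0.037 -0.999]
 [-0.817  0.577 -0.003]] [-0.361  0.419  2.118  1.497  0.184 -1.756] 0.09768630356338195 [-0.055 -0.061 -3.658] 10.6
```

Call:
carry_out(targets=[{"x": 0,"y": 0,"z": -0.008,"ax": 0,"ay": 0,"az": 0,"hand": -1},{"x": 0,"y": 0,"z": -0.012,"ax": 0,"ay": 0,"az": 0,"hand": -1},{"x": 0,"y": 0,"z": -0.014,"ax": 0,"ay": 0,"az": 0,"hand": -1},{"x": 0,"y": 0,"z": -0.015,"ax": 0,"ay": 0,"az": 0,"hand": -1}])

```text
time_s: 11.1
eef_pos: [554.1, -29.1, 6.6]
ee_rot: [0.62, 0.636, 0.311, -0.338]
force: [-0.2, 1.0, -5.3]
grip_width: 0.098
```

Run:
```python
from h import *
np.set_printoptions(precision=3,suppress=True)
s,p,R=st(); print(p,s["joints"],s["grip_width"],s["force"],s["time_s"])
w=viewer.capture("wrist");a=viewer.capture("scene");b=viewer.capture("side")
out=[]
for n,im,z in(("scene",a,4),("side",b,4),("wrist",w,1)):
    W=264//z; u,v=proj(n,p); x0=int(u-W/2);y0=min(int(v-W/2),384-W)
    out.append(crop(im,x0,y0,W,W,z)); print(u,v,x0,y0)
cv2.imwrite("pics/c7.png",np.hstack(out))
```

```text
[554.101 -29.134   6.599] [-0.361  0.455  2.123  1.725  0.186 -1.989] 0.09808848960693464 [-0.241  1.05  -5.326] 11.1
267.16344631009184 208.4859613038691 234 175
250.720326684995 211.05330444112 217 178
254.4196646483931 228.9573780274951 122 96
```

View pics/c7.png

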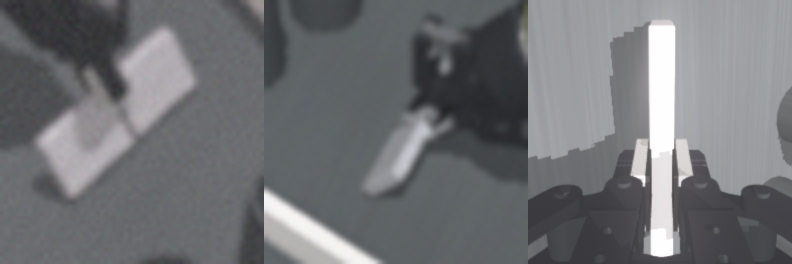

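The coupon is about 3 mm above the bench and the fingers cover its upper half. This is picture 10. I'll release, then back out along the tool axis.

Call:
carry_out(targets=[{"x": 0,"y": 0,"z": -0.002,"ax": 0,"ay": 0,"az": 0,"hand": -0.7},{"x": 0,"y": 0,"z": -0.002,"ax": 0,"ay": 0,"az": 0,"hand": -0.6},{"x": 0,"y": 0,"z": -0.002,"ax": 0,"ay": 0,"az": 0,"hand": -0.55},{"x": -0.006,"y": 0,"z": 0.006,"ax": 0,"ay": 0,"az": 0,"hand": -0.55},{"x": -0.012,"y": 0,"z": 0.015,"ax": 0,"ay": 0,"az": 0,"hand": -0.55}])

```text
time_s: 11.88
eef_pos: [541.8, -29.0, 21.5]
ee_rot: [0.62, 0.636, 0.311, -0.338]
force: [-0.5, -0.1, -0.6]
grip_width: 0.225
```

Call:
carry_out(targets=[{"x": -0.007,"y": 0,"z": 0.01,"ax": 0,"ay": 0,"az": 0,"hand": -0.55},{"x": -0.014,"y": 0,"z": 0.02,"ax": 0,"ay": 0,"az": 0,"hand": -0.55},{"x": -0.02,"y": 0,"z": 0.03,"ax": 0,"ay": 0,"az": 0,"hand": -0.55},{"x": -0.025,"y": 0,"z": 0.06,"ax": 0,"ay": 0,"az": 0,"hand": -0.3},{"x": -0.025,"y": 0,"z": 0.11,"ax": 0,"ay": 0,"az": 0,"hand": 0}])

```text
time_s: 12.5
eef_pos: [519.1, -26.4, 114.8]
ee_rot: [0.62, 0.638, 0.314, -0.333]
force: [0.6, 0.1, -0.1]
grip_width: 0.5
```

Run:
```python
from h import *
np.set_printoptions(precision=3,suppress=True)
s,p,R=st(); print(p,s["joints"],s["grip_width"],s["force"],s["time_s"], "level turn", goal(-6.4))
a=viewer.capture("scene");cv2.imwrite("pics/s8.png",a); b=viewer.capture("side");cv2.imwrite("pics/d8.png",b)
```

```text
[519.108 -26.439 114.776] [-0.399  0.137  2.148  0.691  0.344 -0.956] 0.5004692513914765 [ 0.595  0.117 -0.054] 12.5 level turn [ 0.036  0.62  -0.07 ]
```

Call:
carry_out(targets=[{"x": 0,"y": 0,"z": 0.03,"ax": 0.009,"ay": 0.155,"az": -0.015,"hand": 0.3},{"x": 0.01,"y": 0,"z": 0.06,"ax": 0.018,"ay": 0.31,"az": -0.03,"hand": 0.6},{"x": 0.03,"y": 0,"z": 0.09,"ax": 0.027,"ay": 0.465,"az": -0.05,"hand": 0.8},{"x": 0.04,"y": 0,"z": 0.1,"ax": 0.036,"ay": 0.62,"az": -0.07,"hand": 0.8},{"x": 0.04,"y": 0,"z": 0.1,"ax": 0.036,"ay": 0.62,"az": -0.07,"hand": 0.8}])

```text
time_s: 13.22
eef_pos: [561.8, -25.9, 214.9]
ee_rot: [0.472, 0.527, 0.472, -0.526]
force: [-0.0, -1.1, -0.7]
grip_width: 0.9
```

```bash
cat > meas.py <<'E'
from h import *
def coupon(zp,name=None,near=None,thr=140):
    c=viewer.camera_info("wrist"); im=viewer.capture("wrist")
    if name: cv2.imwrite(name,im)
    h=cv2.cvtColor(im,cv2.COLOR_BGR2HSV); m=((h[...,2]>thr)&(h[...,1]<60)).astype(np.uint8)
    cs,_=cv2.findContours(m,cv2.RETR_EXTERNAL,cv2.CHAIN_APPROX_NONE)
    for k in sorted(cs,key=cv2.contourArea)[::-1][:4]:
        w=np.array([plane("wrist",q[0],zp,c)[:2] for q in k],np.float32)
        print("px",cv2.boundingRect(k),"rect mm/deg",cv2.minAreaRect(w))
E
python3 - <<'E'
from meas import *
np.set_printoptions(precision=3,suppress=True)
s,p,R=st(); print(p,R.as_matrix(),s["joints"],s["time_s"])
coupon(10,"pics/w8.png")
E
```

```text
[561.813 -25.886 214.946] [[ 0.002  0.994 -0.109]
 [ 0.002 -0.109 -0.994]
 [-1.     0.002 -0.002]] [-0.256  0.386  1.361  0.002  1.393 -0.147] 13.225
px (29, 0, 331, 53) rect mm/deg ((517.6531982421875, 117.94210052490234), (47.92073440551758, 326.4795837402344), 83.8032455444336)
px (195, 111, 62, 109) rect mm/deg ((532.8568115234375, -28.258586883544922), (120.66069030761719, 64.52156066894531), 87.4736099243164)
px (368, 43, 108, 55) rect mm/deg ((745.250732421875, 50.107418060302734), (109.7640609741211, 43.03727340698242), 1.3437988758087158)
px (208, 317, 102, 36) rect mm/deg ((541.7627563476562, -256.0252380371094), (44.85104751586914, 126.72823333740234), 73.70426177978516)
```

Run:
```python
from h import *
w=cv2.imread("pics/w8.png");a=cv2.imread("pics/s8.png");b=cv2.imread("pics/d8.png")
cv2.imwrite("pics/c8.png",np.hstack([cv2.resize(w,(400,300)),crop(a,230,170,80,60,5)[:300,:400]]))
```

```text
(no output)
```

View pics/c8.png

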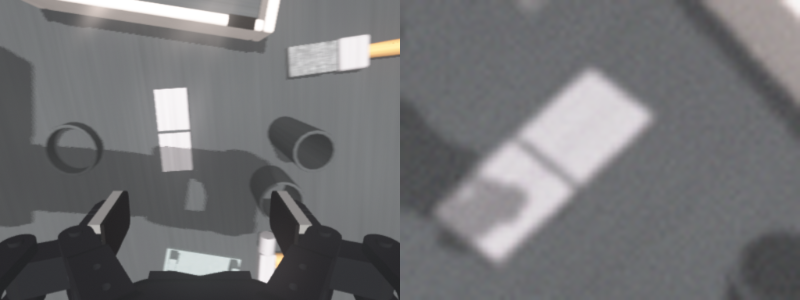

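It lies flat, weld across the middle, clear of everything. This is picture 11. I'll clean the mask to get an accurate pose.

Run:
```python
from h import *
im=cv2.imread("pics/w8.png");c=viewer.camera_info("wrist")
h=cv2.cvtColor(im,cv2.COLOR_BGR2HSV)
for thr in(120,140,160):
    m=((h[...,2]>thr)&(h[...,1]<60)).astype(np.uint8); m[:,:185]=0;m[:,265:]=0;m[:100]=0;m[235:]=0
    m=cv2.morphologyEx(m,cv2.MORPH_CLOSE,np.ones((7,7)));m=cv2.morphologyEx(m,cv2.MORPH_OPEN,np.ones((15,15)))
    cs,_=cv2.findContours(m,cv2.RETR_EXTERNAL,cv2.CHAIN_APPROX_NONE);k=max(cs,key=cv2.contourArea)
    w=np.array([plane("wrist",q[0],10,c)[:2] for q in k],np.float32); print(thr,cv2.boundingRect(k),cv2.minAreaRect(w))
s,p,R=st();print(p)
```

```text
120 (185, 100, 80, 119) ((526.9580078125, -21.418563842773438), (132.31719970703125, 89.6302719116211), 83.75032806396484)
140 (196, 112, 58, 107) ((530.2242431640625, -27.811153411865234), (120.27335357666016, 61.314781188964844), 87.13313293457031)
160 (197, 112, 48, 107) ((524.4668579101562, -27.560619354248047), (119.8314437866211, 47.357261657714844), 87.6116714477539)
[561.32674204 -25.87727897 213.74838931]
```

Call:
carry_out(targets=[{"x": -0.02,"y": -0.001,"z": -0.05,"ax": 0,"ay": 0,"az": 0.068,"hand": 0.8},{"x": -0.037,"y": -0.002,"z": -0.1,"ax": 0,"ay": 0,"az": 0.068,"hand": 0.7},{"x": -0.037,"y": -0.002,"z": -0.15,"ax": 0,"ay": 0,"az": 0.068,"hand": 0.6},{"x": -0.037,"y": -0.002,"z": -0.19,"ax": 0,"ay": 0,"az": 0.068,"hand": 0.5},{"x": -0.037,"y": -0.002,"z": -0.2,"ax": 0,"ay": 0,"az": 0.068,"hand": 0.5}])

```text
time_s: 13.9
eef_pos: [521.1, -27.7, 12.3]
ee_rot: [0.488, 0.511, 0.49, -0.51]
force: [0.0, 0.1, 1.2]
grip_width: 0.75
```

Call:
carry_out(targets=[{"x": 0,"y": 0,"z": -0.004,"ax": 0,"ay": 0,"az": 0,"hand": 0.5},{"x": 0,"y": 0,"z": -0.006,"ax": 0,"ay": 0,"az": 0,"hand": 0.5},{"x": 0,"y": 0,"z": -0.008,"ax": 0,"ay": 0,"az": 0,"hand": 0.5}])

```text
time_s: 14.28
eef_pos: [523.4, -28.5, 7.4]
ee_rot: [0.49, 0.512, 0.488, -0.509]
force: [0.6, 0.2, 0.5]
grip_width: 0.748
```

Run:
```python
from h import *
np.set_printoptions(precision=3,suppress=True)
s,p,R=st(); print(p,R.as_matrix(),s["grip_width"],s["force"],s["time_s"])
k=np.mean([(590,67),(653,117),(498,265),(435,210)],0); print(plane("scene",(230+(k[0]-400)/5,170+k[1]/5),10))
b=cv2.imread("pics/d8.png"); m=(b.min(2)>130).astype(np.uint8); u,v=[int(x) for x in proj("side",(525,-28,10))]; m2=m[v-30:v+30,u-35:u+35]
cs,_=cv2.findContours(m2.copy(),cv2.RETR_EXTERNAL,cv2.CHAIN_APPROX_NONE)
for q in sorted(cs,key=cv2.contourArea)[::-1][:2]: print(cv2.minAreaRect(np.array([plane("side",x[0]+[u-35,v-30],10)[:2] for x in q],np.float32)))
```

```text
[523.438 -28.518   7.399] [[ 0.004  0.999 -0.043]
 [ 0.    -0.043 -0.999]
 [-1.     0.004 -0.   ]] 0.7484511753373793 [0.615 0.249 0.494] 14.275
[527.907 -32.024  10.   ]
((526.9585571289062, -27.7679443359375), (126.8646240234375, 48.89590072631836), 87.65028381347656)
((568.995361328125, 86.59596252441406), (34.21860122680664, 73.82383728027344), 76.404296875)
```

Call:
carry_out(targets=[{"x": 0.002,"y": 0,"z": 0,"ax": 0,"ay": 0,"az": 0,"hand": 0.35},{"x": 0.002,"y": 0,"z": -0.003,"ax": 0,"ay": 0,"az": 0,"hand": 0.35},{"x": 0.002,"y": 0,"z": -0.006,"ax": 0,"ay": 0,"az": 0,"hand": 0.35}])

```text
time_s: 14.65
eef_pos: [524.8, -28.4, 0.4]
ee_rot: [0.49, 0.511, 0.489, -0.51]
force: [0.5, 0.8, 1.1]
grip_width: 0.675
```

Call:
carry_out(targets=[{"x": 0,"y": 0,"z": -0.002,"ax": 0,"ay": 0,"az": 0,"hand": 0.35},{"x": 0,"y": 0,"z": -0.004,"ax": 0,"ay": 0,"az": 0,"hand": 0.35}])

```text
time_s: 14.9
eef_pos: [524.8, -28.4, -3.7]
ee_rot: [0.49, 0.511, 0.489, -0.51]
force: [-0.3, -0.4, -0.1]
grip_width: 0.673
```

Call:
carry_out(targets=[{"x": 0,"y": 0,"z": -0.002,"ax": 0,"ay": 0,"az": 0,"hand": 0.35},{"x": 0,"y": 0,"z": -0.004,"ax": 0,"ay": 0,"az": 0,"hand": 0.35}])

```text
time_s: 15.15
eef_pos: [524.9, -28.4, -7.6]
ee_rot: [0.49, 0.511, 0.489, -0.51]
force: [0.3, -0.1, 1.0]
grip_width: 0.672
```

Call:
carry_out(targets=[{"x": 0,"y": 0,"z": -0.002,"ax": 0,"ay": 0,"az": 0,"hand": 0.35},{"x": 0,"y": 0,"z": -0.004,"ax": 0,"ay": 0,"az": 0,"hand": 0.35}])

```text
time_s: 15.4
eef_pos: [524.9, -28.4, -11.6]
ee_rot: [0.49, 0.511, 0.489, -0.51]
force: [-0.1, -0.5, -0.3]
grip_width: 0.673
```

Call:
carry_out(targets=[{"x": 0,"y": 0,"z": -0.001,"ax": 0,"ay": 0,"az": 0,"hand": 0.2},{"x": 0,"y": 0,"z": -0.001,"ax": 0,"ay": 0,"az": 0,"hand": 0},{"x": 0,"y": 0,"z": -0.001,"ax": 0,"ay": 0,"az": 0,"hand": 0}], grip_force=25)

```text
time_s: 15.78
eef_pos: [524.9, -28.4, -12.4]
ee_rot: [0.49, 0.511, 0.489, -0.51]
force: [0.7, 0.7, -0.6]
grip_width: 0.498
```

Call:
carry_out(targets=[{"x": 0,"y": 0,"z": 0,"ax": 0,"ay": 0,"az": 0,"hand": 0.3},{"x": 0,"y": 0,"z": 0,"ax": 0,"ay": 0,"az": 0,"hand": 0.35},{"x": 0,"y": 0,"z": -0.003,"ax": 0,"ay": 0,"az": 0,"hand": 0.35},{"x": 0,"y": 0,"z": -0.006,"ax": 0,"ay": 0,"az": 0,"hand": 0.35}])

```text
time_s: 16.27
eef_pos: [524.8, -28.4, -18.8]
ee_rot: [0.49, 0.511, 0.489, -0.51]
force: [0.5, 0.1, -0.7]
grip_width: 0.675
```

Call:
carry_out(targets=[{"x": 0,"y": 0,"z": -0.002,"ax": 0,"ay": 0,"az": 0,"hand": 0.35},{"x": 0,"y": 0,"z": -0.004,"ax": 0,"ay": 0,"az": 0,"hand": 0.35}])

```text
time_s: 16.52
eef_pos: [524.8, -28.4, -22.7]
ee_rot: [0.49, 0.511, 0.489, -0.51]
force: [0.2, -0.6, 0.6]
grip_width: 0.674
```

Call:
carry_out(targets=[{"x": 0,"y": 0,"z": -0.0,"ax": 0,"ay": 0,"az": 0,"hand": 0.2},{"x": 0,"y": 0,"z": -0.0,"ax": 0,"ay": 0,"az": 0,"hand": 0.0},{"x": 0,"y": 0,"z": -0.0,"ax": 0,"ay": 0,"az": 0,"hand": 0.0}])

```text
time_s: 16.9
eef_pos: [525.1, -28.5, -22.1]
ee_rot: [0.49, 0.511, 0.488, -0.51]
force: [-0.6, 0.0, 3.9]
grip_width: 0.506
```

Call:
carry_out(targets=[{"x": 0,"y": 0,"z": 0,"ax": 0,"ay": 0,"az": 0,"hand": -0.3},{"x": 0,"y": 0,"z": 0,"ax": 0,"ay": 0,"az": 0,"hand": -0.3},{"x": 0,"y": 0,"z": 0,"ax": 0,"ay": 0,"az": 0,"hand": -0.3}], grip_force=30)

```text
time_s: 17.27
eef_pos: [525.1, -28.5, -22.0]
ee_rot: [0.49, 0.512, 0.488, -0.51]
force: [-0.4, -0.1, 5.6]
grip_width: 0.498
```

Call:
carry_out(targets=[{"x": 0,"y": 0,"z": 0,"ax": 0,"ay": 0,"az": 0,"hand": -0.3},{"x": 0,"y": 0,"z": 0,"ax": 0,"ay": 0,"az": 0,"hand": -0.3},{"x": 0,"y": 0,"z": 0.005,"ax": 0,"ay": 0,"az": 0,"hand": -0.3},{"x": 0,"y": 0,"z": 0.015,"ax": 0,"ay": 0,"az": 0,"hand": -0.3},{"x": 0,"y": 0,"z": 0.015,"ax": 0,"ay": 0,"az": 0,"hand": -0.3}], grip_force=70)

```text
time_s: 17.9
eef_pos: [525.3, -28.6, -6.9]
ee_rot: [0.49, 0.512, 0.488, -0.51]
force: [0.8, 0.3, -0.0]
grip_width: 0.351
```

Run:
```python
from h import *
np.set_printoptions(precision=3,suppress=True)
s,p,R=st(); print(p,s["joints"],s["grip_width"],s["force"],s["wrist_torque"],s["time_s"])
print("turn to nest",goal(76.2),np.degrees(goal(76.2)[2]))
```

```text
[525.334 -28.552  -6.93 ] [-0.278  0.576  1.716  0.002  0.846 -0.236] 0.35107087707798523 [ 0.791  0.317 -0.003] [-0.058  0.03  -0.01 ] 17.9
turn to nest [-0.003  0.003  1.373] 78.65643745456116
```

The grip was too shallow and slipped off the top edge. The real fingertips sit about 30 mm behind the reported TCP at this opening, so I'll go deeper.

Call:
carry_out(targets=[{"x": 0,"y": 0,"z": 0.005,"ax": 0,"ay": 0,"az": 0,"hand": 0.2},{"x": 0,"y": 0,"z": 0.005,"ax": 0,"ay": 0,"az": 0,"hand": 0.35},{"x": 0,"y": 0,"z": -0.005,"ax": 0,"ay": 0,"az": 0,"hand": 0.35},{"x": 0,"y": 0,"z": -0.015,"ax": 0,"ay": 0,"az": 0,"hand": 0.35},{"x": 0,"y": 0,"z": -0.018,"ax": 0,"ay": 0,"az": 0,"hand": 0.35}], grip_force=25)

```text
time_s: 18.52
eef_pos: [524.5, -28.3, -26.5]
ee_rot: [0.489, 0.511, 0.489, -0.51]
force: [-0.1, -0.4, -0.3]
grip_width: 0.677
```

Call:
carry_out(targets=[{"x": 0,"y": 0,"z": -0.002,"ax": 0,"ay": 0,"az": 0,"hand": 0.35},{"x": 0,"y": 0,"z": -0.004,"ax": 0,"ay": 0,"az": 0,"hand": 0.35}])

```text
time_s: 18.77
eef_pos: [524.8, -28.4, -29.6]
ee_rot: [0.49, 0.511, 0.489, -0.51]
force: [1.1, 0.1, 0.2]
grip_width: 0.674
```

Call:
carry_out(targets=[{"x": 0,"y": 0,"z": 0,"ax": 0,"ay": 0,"az": 0,"hand": 0.2},{"x": 0,"y": 0,"z": 0,"ax": 0,"ay": 0,"az": 0,"hand": 0},{"x": 0,"y": 0,"z": 0,"ax": 0,"ay": 0,"az": 0,"hand": -0.3},{"x": 0,"y": 0,"z": 0,"ax": 0,"ay": 0,"az": 0,"hand": -0.3}])

```text
time_s: 19.27
eef_pos: [525.7, -28.7, -28.8]
ee_rot: [0.49, 0.512, 0.488, -0.509]
force: [2.1, -0.4, 5.5]
grip_width: 0.519
```

Call:
carry_out(targets=[{"x": 0,"y": 0,"z": 0,"ax": 0,"ay": 0,"az": 0,"hand": -0.3},{"x": 0,"y": 0,"z": 0,"ax": 0,"ay": 0,"az": 0,"hand": -0.3},{"x": 0,"y": 0,"z": 0.005,"ax": 0,"ay": 0,"az": 0,"hand": -0.3},{"x": 0,"y": 0,"z": 0.015,"ax": 0,"ay": 0,"az": 0,"hand": -0.3},{"x": 0,"y": 0,"z": 0.015,"ax": 0,"ay": 0,"az": 0,"hand": -0.3}], grip_force=60)

```text
time_s: 19.9
eef_pos: [524.9, -28.4, -13.9]
ee_rot: [0.49, 0.511, 0.489, -0.51]
force: [-0.1, -0.0, -3.7]
grip_width: 0.5
```

Call:
carry_out(targets=[{"x": 0,"y": 0,"z": 0.03,"ax": 0,"ay": 0,"az": 0.1,"hand": -0.3},{"x": 0,"y": 0,"z": 0.07,"ax": 0,"ay": 0,"az": 0.25,"hand": -0.3},{"x": 0,"y": 0.02,"z": 0.11,"ax": 0,"ay": 0,"az": 0.42,"hand": -0.3},{"x": 0,"y": 0.04,"z": 0.13,"ax": 0,"ay": 0,"az": 0.58,"hand": -0.3},{"x": 0,"y": 0.06,"z": 0.13,"ax": 0,"ay": 0,"az": 0.74,"hand": -0.3}])

```text
time_s: 20.52
eef_pos: [525.3, 32.1, 116.9]
ee_rot: [0.642, 0.299, 0.64, -0.296]
force: [1.1, -0.2, -3.8]
grip_width: 0.499
```

Call:
carry_out(targets=[{"x": 0.003,"y": 0.04,"z": 0,"ax": 0,"ay": 0,"az": 0.16,"hand": -0.3},{"x": 0.006,"y": 0.08,"z": 0,"ax": 0,"ay": 0,"az": 0.32,"hand": -0.3},{"x": 0.009,"y": 0.12,"z": 0,"ax": 0,"ay": 0,"az": 0.48,"hand": -0.3},{"x": 0.012,"y": 0.16,"z": 0,"ax": 0,"ay": 0,"az": 0.633,"hand": -0.3},{"x": 0.012,"y": 0.176,"z": 0,"ax": 0,"ay": 0,"az": 0.633,"hand": -0.3}])

```text
time_s: 21.15
eef_pos: [536.2, 209.3, 115.0]
ee_rot: [0.702, 0.085, 0.703, -0.083]
force: [-0.3, -0.3, -4.5]
grip_width: 0.504
```

Run:
```python
from h import *
np.set_printoptions(precision=3,suppress=True)
s,p,R=st(); print(p,R.as_matrix(),s["joints"],s["grip_width"],s["force"],s["time_s"])
c=viewer.camera_info("wrist"); w=viewer.capture("wrist"); cv2.imwrite("pics/w9.png",w); cv2.imwrite("pics/s9.png",viewer.capture("scene")); cv2.imwrite("pics/d9.png",viewer.capture("side"))
h=cv2.cvtColor(w,cv2.COLOR_BGR2HSV); 
for thr in (140,165): 
    m=((h[...,2]>thr)&(h[...,1]<50)).astype(np.uint8)
    n,l,st_,ce=cv2.connectedComponentsWithStats(m)
    for i in np.argsort(-st_[1:,4])[:10]+1:
        print(thr,st_[i],ce[i],plane("wrist",ce[i],36,c))
z=p[2]+28.8+10
print("coupon top pred corners",[np.round(proj("wrist",p*[1,1,0]+[0,0,z]+R.as_matrix()[:,1]*a+R.as_matrix()[:,2]*b,c)) for a in(-22.5,22.5) for b in(-60,60)])
```

```text
[536.223 209.32  114.958] [[-0.001  0.236  0.972]
 [ 0.003  0.972 -0.236]
 [-1.     0.002 -0.002]] [ 0.167  0.501  1.459  0.003  1.183 -1.166] 0.5036517392586272 [-0.339 -0.282 -4.49 ] 21.15
140 [  197    85   118   173 17688] [256.109 174.664] [523.916 212.484  36.   ]
140 [  450     0    62   345 11825] [490.418 204.486] [589.342 382.213  36.   ]
140 [   96     0    58   295 10426] [125.774 148.715] [482.352 124.018  36.   ]
140 [  387     0    74   295 10130] [420.589 122.164] [514.384 336.832  36.   ]
140 [ 194  266  124   86 8328] [255.456 307.866] [634.728 185.078  36.   ]
140 [377 356  25  28 434] [386.111 372.546] [726.317 282.653  36.   ]
140 [311 237  19  28 253] [319.688 248.344] [594.213 247.619  36.   ]
140 [114 367  21  17 170] [126.865 377.524] [676.535  56.676  36.   ]
140 [177 274  10  12  76] [182.895 278.474] [593.989 133.93   36.   ]
140 [324 274  11  12  73] [327.863 278.466] [622.092 249.111  36.   ]
165 [  198    90   116   167 16597] [256.233 177.536] [526.082 212.055  36.   ]
165 [  97   23   51  272 6094] [120.592 152.424] [484.042 119.398  36.   ]
165 [ 470   65   42  223 4607] [497.714 206.684] [592.475 387.584  36.   ]
165 [ 207  267   56   84 4293] [234.5   306.568] [629.352 168.31   36.   ]
165 [ 401    0   60   74 3766] [429.585  35.944] [458.506 349.105  36.   ]
165 [ 263  267   43   82 3107] [283.903 305.981] [638.632 208.659  36.   ]
165 [ 451    0   61  307 2484] [483.325 145.978] [542.467 379.76   36.   ]
165 [ 390   75   33  219 1124] [406.7   177.367] [552.737 322.138  36.   ]
165 [378 367  24  17 239] [388.527 378.109] [732.845 283.93   36.   ]
165 [116 367  19  17 142] [127.669 377.577] [676.762  57.354  36.   ]
coupon top pred corners [array([198., 118.]), array([209., 377.]), array([316., 118.]), array([304., 377.])]
```

Run:
```python
from h import *
np.set_printoptions(precision=1,suppress=True)
s,p,R=st(); c=viewer.camera_info("wrist"); w=cv2.imread("pics/w9.png"); M=R.as_matrix()
print("brightness col 256:",[(r,int(w[r,256].mean())) for r in list(range(70,125,3))+list(range(250,275,2))+list(range(340,365,3))])
for z in(144,149,154,159):
    f=lambda u,v:(plane("wrist",(u,v),z,c)-p)@M
    print(z,"weld",f(256,262),"near",f(256,352),"far",f(256,88), "width@row180",[f(q,180)[1] for q in(200,314)])
g=w[180].mean(1).astype(int); print("row180",[(i,g[i]) for i in list(range(190,215,3))+list(range(300,325,3))])
d=cv2.imread("pics/d9.png");a=cv2.imread("pics/s9.png")
q=proj("side",p+[0,0,34]);r=proj("scene",p+[0,0,34])
cv2.imwrite("pics/c9.png",np.hstack([crop(w,150,50,220,330,1.5)[:495],cv2.resize(np.vstack([crop(a,int(r[0])-40,int(r[1])-30,80,60,4),crop(d,int(q[0])-40,int(q[1])-30,80,60,4)]),(330,495))]))
```

```text
brightness col 256: [(70, 128), (73, 130), (76, 130), (79, 131), (82, 133), (85, 135), (88, 137), (91, 139), (94, 141), (97, 143), (100, 144), (103, 146), (106, 148), (109, 150), (112, 152), (115, 153), (118, 191), (121, 239), (124, 240), (250, 171), (252, 171), (254, 171), (256, 162), (258, 92), (260, 92), (262, 94), (264, 91), (266, 150), (268, 169), (270, 170), (272, 169), (274, 170), (340, 166), (343, 167), (346, 166), (349, 166), (352, 120), (355, 52), (358, 48), (361, 49), (364, 48)]
144 weld [-28.9  -0.2   5.1] near [-29.   -0.2  54.4] far [-28.8  -0.3 -71.4] width@row180 [np.float64(-24.34223114402162), np.float64(24.710151473858716)]
149 weld [-33.9  -0.2   2.6] near [-34.   -0.2  50.1] far [-33.8  -0.3 -71.3] width@row180 [np.float64(-23.512340038366844), np.float64(23.83064056060062)]
154 weld [-38.9  -0.2   0.1] near [-38.9  -0.2  45.9] far [-38.8  -0.3 -71.1] width@row180 [np.float64(-22.68244893271209), np.float64(22.951129647342572)]
159 weld [-43.9  -0.3  -2.4] near [-43.9  -0.2  41.7] far [-43.8  -0.3 -71. ] width@row180 [np.float64(-21.852557827057314), np.float64(22.071618734084478)]
row180 [(190, np.int64(87)), (193, np.int64(88)), (196, np.int64(86)), (199, np.int64(100)), (202, np.int64(170)), (205, np.int64(171)), (208, np.int64(174)), (211, np.int64(171)), (214, np.int64(171)), (300, np.int64(242)), (303, np.int64(241)), (306, np.int64(241)), (309, np.int64(238)), (312, np.int64(135)), (315, np.int64(127)), (318, np.int64(126)), (321, np.int64(124)), (324, np.int64(125))]
```

The held coupon sits as predicted: weld at length offset 0.1 mm, width centred on the tool, far end on the predicted row. I'll lower it over the nest.

Call:
carry_out(targets=[{"x": 0.0005,"y": -0.0015,"z": -0.03,"ax": 0,"ay": 0,"az": 0,"hand": -0.3},{"x": 0.0005,"y": -0.0015,"z": -0.06,"ax": 0,"ay": 0,"az": 0,"hand": -0.3},{"x": 0.0005,"y": -0.0015,"z": -0.085,"ax": 0,"ay": 0,"az": 0,"hand": -0.3},{"x": 0.0005,"y": -0.0015,"z": -0.1,"ax": 0,"ay": 0,"az": 0,"hand": -0.3},{"x": 0.0005,"y": -0.0015,"z": -0.1,"ax": 0,"ay": 0,"az": 0,"hand": -0.3}])

```text
time_s: 21.92
eef_pos: [537.1, 205.3, 15.0]
ee_rot: [0.701, 0.086, 0.703, -0.085]
force: [-0.3, 0.4, -3.1]
grip_width: 0.504
```

Run:
```python
from h import *
np.set_printoptions(precision=3,suppress=True)
s,p,R=st(); print(p,s["grip_width"],s["force"],s["time_s"])
cv2.imwrite("pics/wa.png",viewer.capture("wrist")); cv2.imwrite("pics/sa.png",viewer.capture("scene"));cv2.imwrite("pics/da.png",viewer.capture("side"))
```

```text
[537.055 205.289  14.966] 0.5040322124750626 [-0.343  0.353 -3.054] 21.925
```

Call:
carry_out(targets=[{"x": 0,"y": 0.002,"z": 0,"ax": 0,"ay": 0,"az": 0,"hand": -0.3},{"x": 0,"y": 0.002,"z": -0.006,"ax": 0,"ay": 0,"az": 0,"hand": -0.3},{"x": 0,"y": 0.002,"z": -0.01,"ax": 0,"ay": 0,"az": 0,"hand": -0.3},{"x": 0,"y": 0.002,"z": -0.012,"ax": 0,"ay": 0,"az": 0,"hand": -0.3},{"x": 0,"y": 0.002,"z": -0.012,"ax": 0,"ay": 0,"az": 0,"hand": -0.3}])

```text
time_s: 22.7
eef_pos: [537.3, 208.0, 3.3]
ee_rot: [0.702, 0.086, 0.702, -0.084]
force: [0.5, 0.7, -4.4]
grip_width: 0.504
```

Call:
carry_out(targets=[{"x": 0,"y": 0,"z": -0.001,"ax": 0,"ay": 0,"az": 0,"hand": -0.3},{"x": 0,"y": 0,"z": -0.002,"ax": 0,"ay": 0,"az": 0,"hand": -0.3}])

```text
time_s: 22.95
eef_pos: [537.4, 208.1, 1.6]
ee_rot: [0.702, 0.086, 0.702, -0.084]
force: [-0.5, -0.2, 3.0]
grip_width: 0.503
```

Contact came at the height of the bed (bottom ≈30 mm), not on the lugs. I'll release and lift straight up.

Call:
carry_out(targets=[{"x": 0,"y": 0,"z": 0,"ax": 0,"ay": 0,"az": 0,"hand": 0.2},{"x": 0,"y": 0,"z": 0,"ax": 0,"ay": 0,"az": 0,"hand": 0.4},{"x": 0,"y": 0,"z": 0,"ax": 0,"ay": 0,"az": 0,"hand": 0.4},{"x": 0,"y": 0,"z": 0.03,"ax": 0,"ay": 0,"az": 0,"hand": 0.4},{"x": 0,"y": 0,"z": 0.09,"ax": 0,"ay": 0,"az": 0,"hand": 0.4}])

```text
time_s: 23.58
eef_pos: [536.1, 207.8, 90.9]
ee_rot: [0.7, 0.085, 0.704, -0.084]
force: [1.4, 1.1, -0.4]
grip_width: 0.702
```

Call:
carry_out(targets=[{"x": 0,"y": -0.02,"z": 0.06,"ax": 0,"ay": 0,"az": 0,"hand": 0.4},{"x": 0,"y": -0.03,"z": 0.12,"ax": 0,"ay": 0,"az": 0,"hand": 0.4},{"x": 0,"y": -0.03,"z": 0.17,"ax": 0,"ay": 0,"az": 0,"hand": 0.4},{"x": 0,"y": -0.03,"z": 0.22,"ax": 0,"ay": 0,"az": 0,"hand": 0.4},{"x": 0,"y": -0.03,"z": 0.22,"ax": 0,"ay": 0,"az": 0,"hand": 0.4}])

```text
time_s: 24.2
eef_pos: [538.3, 178.2, 315.5]
ee_rot: [0.705, 0.086, 0.699, -0.083]
force: [0.3, -0.1, -1.0]
grip_width: 0.703
```

Run:
```python
from h import *
np.set_printoptions(precision=2,suppress=True)
s,p,R=st(); print(p,s["grip_width"],s["joints"],s["time_s"])
c=viewer.camera_info("wrist"); w=viewer.capture("wrist"); cv2.imwrite("pics/wb.png",w)
a=viewer.capture("scene");cv2.imwrite("pics/sb.png",a);d=viewer.capture("side");cv2.imwrite("pics/db.png",d)
t=np.radians(76.3);ux=np.array([np.cos(t),np.sin(t),0]);uy=np.array([-np.sin(t),np.cos(t),0]);N=np.array([536.7,207.7,0])
for n in("wrist","scene","side"): print(n,[np.round(proj(n,N+[0,0,40]+i*22.5*ux+j*60*uy,c if n=="wrist" else None)) for i in(-1,1) for j in(-1,1)])
cv2.imwrite("pics/c10.png",np.hstack([cv2.resize(w,(400,300)),crop(a,330,10,80,60,5)[:300],]))
import pickle;pickle.dump(c,open("wb.pkl","wb"))
v=np.vstack([np.hstack([cv2.resize(w,(400,300)),crop(a,330,10,80,60,5)]),np.hstack([crop(d,120,215,100,75,4),crop(a,280,115,80,60,5)])])
cv2.imwrite("pics/c10.png",v)
```

```text
[538.33 178.22 315.53] 0.7026205803930999 [ 0.11  0.36  1.15  0.    1.63 -1.22] 24.2
wrist [array([259., 189.]), array([259.,  97.]), array([292., 189.]), array([295.,  96.])]
scene [array([325., 161.]), array([297., 133.]), array([338., 153.]), array([310., 126.])]
side [array([209., 257.]), array([245., 281.]), array([198., 269.]), array([235., 294.])]
```

View pics/c10.png

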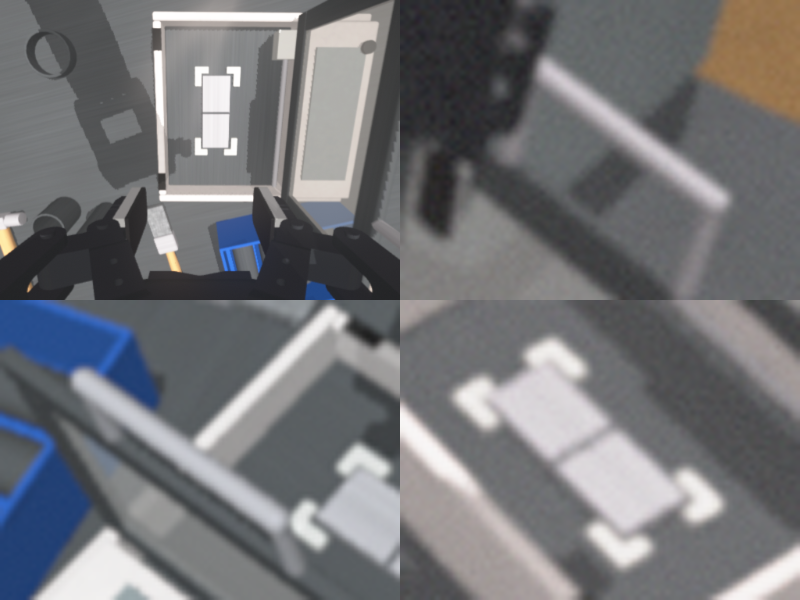

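The coupon sits flat between all four lugs. This is picture 12, the last one. Now I'll locate the handle from its ends.

Run:
```python
from h import *
np.set_printoptions(precision=1,suppress=True)
t=np.radians(76.3);ux=np.array([np.cos(t),np.sin(t),0]);uy=np.array([-np.sin(t),np.cos(t),0]);H=np.array([536.7,207.7,0])+111*ux+[0,0,80]
E1=tri([("scene",(394.4,50)),("side",(141.2,234.5))]);E2=tri([("scene",(358,23.6)),("side",(191.2,270))]);C=(E1+E2)/2
print(E1,E2,C,np.linalg.norm(E1-E2)); r=C-H; print("rel",r@ux,r@uy,r[2],np.hypot(r@ux,r[2]),np.arctan2(r[2],-(r@ux)))
for g in(1.45,1.57,1.65,1.75):
    P=H+259*(-np.cos(g)*ux+[0,0,np.sin(g)]); print(g,P,[np.round(proj(n,P+s*60*uy),1) for n in("scene","side") for s in(-1,1)])
```

```text
[627.2 313.9 340.1] [509.5 343.3 336.7] [568.4 328.6 338.4] 121.28894402512555
rel 13.967043330183587 -2.1269330902651737 258.445798858499 258.8229302959747 1.6247862537048274
1.45 [555.6 285.2 337.1] [array([377.9,  58.4]), array([341.5,  30.3]), array([158.9, 219.8]), array([206.6, 251.8])]
1.57 [562.9 315.3 339. ] [array([388.1,  52.2]), array([351.6,  24.7]), array([146.9, 230.4]), array([195. , 263.9])]
1.65 [567.8 335.5 338.2] [array([394.6,  49. ]), array([358. ,  21.8]), array([138.8, 238.4]), array([187.1, 272.9])]
1.75 [573.9 360.4 334.9] [array([402.3,  45.8]), array([365.7,  19. ]), array([128.7, 249.2]), array([177.2, 285.1])]
```

Call:
carry_out(targets=[{"x": 0,"y": 0.0,"z": 0.04,"ax": 0,"ay": 0,"az": 0,"hand": 0},{"x": 0,"y": 0,"z": 0.06,"ax": 0,"ay": 0,"az": 0,"hand": 0},{"x": 0.01,"y": 0.05,"z": 0.06,"ax": 0,"ay": 0,"az": 0,"hand": 0},{"x": 0.02,"y": 0.1,"z": 0.06,"ax": 0,"ay": 0,"az": 0,"hand": 0},{"x": 0.03,"y": 0.151,"z": 0.06,"ax": 0,"ay": 0,"az": 0,"hand": 0}])

```text
time_s: 24.98
eef_pos: [567.4, 330.5, 370.1]
ee_rot: [0.701, 0.086, 0.703, -0.084]
force: [0.6, -0.8, 0.6]
grip_width: 0.501
```

Run:
```python
from h import *
np.set_printoptions(precision=3,suppress=True)
s,p,R=st(); print(p,R.as_matrix(),s["grip_width"],s["joints"],s["time_s"],s["force"])
c=viewer.camera_info("wrist"); w=viewer.capture("wrist"); cv2.imwrite("pics/wc.png",w)
t=np.radians(76.3);ux=np.array([np.cos(t),np.sin(t),0]);uy=np.array([-np.sin(t),np.cos(t),0]);C=np.array([568.4,328.6,338.4])
print([np.round(proj("wrist",C+a*6*ux+b*60*uy,c),1) for b in(-.7,0.7) for a in(-1,1)])
h=cv2.cvtColor(w,cv2.COLOR_BGR2HSV)
for r in(120,150,180,200): print(r,[int(x) for x in w[r,225:290:2].mean(1)])
```

```text
[567.37  330.474 370.067] [[-0.002  0.239  0.971]
 [ 0.002  0.971 -0.239]
 [-1.     0.001 -0.003]] 0.5012470365129984 [ 0.348  0.633  0.588  0.003  1.922 -0.981] 24.975 [ 0.557 -0.788  0.612]
[array([244.8, 273. ]), array([262.9, 273. ]), array([243.4, 145.6]), array([263.5, 145.6])]
120 [92, 92, 92, 93, 93, 95, 116, 134, 140, 143, 147, 155, 148, 166, 182, 195, 199, 208, 215, 220, 222, 228, 229, 226, 231, 228, 223, 225, 222, 220, 223, 224, 224]
150 [89, 90, 91, 91, 91, 93, 113, 130, 140, 141, 146, 154, 147, 165, 181, 192, 198, 208, 215, 220, 222, 229, 227, 227, 229, 225, 224, 222, 219, 221, 222, 223, 223]
180 [89, 91, 91, 91, 93, 94, 108, 127, 139, 139, 144, 155, 146, 165, 182, 194, 200, 210, 216, 221, 225, 228, 226, 228, 227, 222, 222, 219, 215, 218, 219, 218, 218]
200 [91, 92, 92, 93, 94, 95, 105, 127, 140, 141, 144, 153, 146, 165, 183, 194, 201, 212, 218, 221, 227, 228, 226, 227, 226, 221, 222, 219, 216, 218, 218, 218, 217]
```

Call:
carry_out(targets=[{"x": 0,"y": -0.001,"z": -0.02,"ax": 0,"ay": 0,"az": 0,"hand": 0},{"x": 0,"y": -0.001,"z": -0.04,"ax": 0,"ay": 0,"az": 0,"hand": 0},{"x": 0,"y": -0.001,"z": -0.06,"ax": 0,"ay": 0,"az": 0,"hand": 0},{"x": 0,"y": -0.001,"z": -0.08,"ax": 0,"ay": 0,"az": 0,"hand": 0},{"x": 0,"y": -0.001,"z": -0.085,"ax": 0,"ay": 0,"az": 0,"hand": 0}], grip_force=20)

```text
time_s: 25.65
eef_pos: [566.7, 327.8, 284.0]
ee_rot: [0.7, 0.085, 0.704, -0.085]
force: [-0.5, 0.1, 0.6]
grip_width: 0.5
```

Call:
carry_out(targets=[{"x": 0,"y": 0,"z": 0,"ax": 0,"ay": 0,"az": 0,"hand": -0.4},{"x": 0,"y": 0,"z": 0,"ax": 0,"ay": 0,"az": 0,"hand": -0.7},{"x": 0,"y": 0,"z": 0,"ax": 0,"ay": 0,"az": 0,"hand": -1},{"x": 0,"y": 0,"z": 0,"ax": 0,"ay": 0,"az": 0,"hand": -1},{"x": 0,"y": 0,"z": 0,"ax": 0,"ay": 0,"az": 0,"hand": -1}])

```text
time_s: 26.28
eef_pos: [567.5, 328.2, 287.3]
ee_rot: [0.702, 0.086, 0.702, -0.084]
force: [0.8, 1.0, 4.0]
grip_width: 0.13
```

```bash
cat > g.py <<'E'
from h import *
np.set_printoptions(precision=1,suppress=True)
t=np.radians(76.3);ux=np.array([np.cos(t),np.sin(t),0]);H=np.array([563,315.5,80])
def bar(g): return H+259*(-np.cos(g)*ux+np.array([0,0,np.sin(g)]))
E
python3 - <<'E'
from g import *
s,p,R=st(); print(p,s["grip_width"],s["force"],s["time_s"])
r=p-H; x=r@ux; print("nest-x rel hinge",x); g=np.pi/2+np.arcsin(x/259); print("angle",g)
b0=bar(g)
for k in np.arange(g,-0.01,-0.15).tolist()+[0]: print(round(k,2),(bar(k)-b0)/1000*1000)
E
```

```text
[567.5 328.2 287.3] 0.12988070257780515 [0.8 1.  4. ] 26.275
nest-x rel hinge 13.378273232819005
angle 1.62247288842179
1.62 [0. 0. 0.]
1.47 [ -9.2 -37.7  -0.9]
1.32 [-18.2 -74.8  -7.6]
1.17 [ -27.  -110.6  -19.9]
1.02 [ -35.1 -144.2  -37.6]
0.87 [ -42.6 -174.8  -60.3]
0.72 [ -49.2 -201.8  -87.4]
0.57 [ -54.7 -224.5 -118.4]
0.42 [ -59.1 -242.5 -152.5]
0.27 [ -62.2 -255.3 -189. ]
0.12 [ -64.1 -262.7 -227. ]
0 [ -64.5 -264.6 -258.7]
```

The bar is gripped: 0.13 fits its 12 mm. I'll work out the arc waypoints.

Run:
```python
from g import *
A=np.linspace(1.622,0,31)
for c in range(6):
    print(c,[tuple(np.round((bar(a)-bar(A[5*c]))/1000,3).tolist()) for a in A[5*c+1:5*c+6]],round(A[5*c+5],2))
```

```text
0 [(-0.003, -0.014, 0.0), (-0.007, -0.027, -0.0), (-0.01, -0.041, -0.001), (-0.013, -0.054, -0.003), (-0.016, -0.068, -0.006)] 1.35
1 [(-0.003, -0.013, -0.003), (-0.006, -0.026, -0.008), (-0.009, -0.039, -0.012), (-0.013, -0.051, -0.018), (-0.016, -0.064, -0.024)] 1.08
2 [(-0.003, -0.012, -0.007), (-0.006, -0.023, -0.014), (-0.008, -0.034, -0.023), (-0.011, -0.045, -0.031), (-0.013, -0.055, -0.041)] 0.81
3 [(-0.002, -0.01, -0.01), (-0.005, -0.019, -0.02), (-0.007, -0.027, -0.031), (-0.009, -0.035, -0.043), (-0.01, -0.042, -0.054)] 0.54
4 [(-0.002, -0.007, -0.012), (-0.003, -0.013, -0.025), (-0.004, -0.018, -0.038), (-0.006, -0.023, -0.051), (-0.007, -0.027, -0.064)] 0.27
5 [(-0.001, -0.003, -0.014), (-0.001, -0.006, -0.027), (-0.002, -0.008, -0.041), (-0.002, -0.009, -0.055), (-0.002, -0.009, -0.069)] 0.0
```

Call:
carry_out(targets=[{"x": -0.003,"y": -0.014,"z": 0,"ax": 0,"ay": 0,"az": 0,"hand": -1},{"x": -0.007,"y": -0.027,"z": 0,"ax": 0,"ay": 0,"az": 0,"hand": -1},{"x": -0.01,"y": -0.041,"z": -0.001,"ax": 0,"ay": 0,"az": 0,"hand": -1},{"x": -0.013,"y": -0.054,"z": -0.003,"ax": 0,"ay": 0,"az": 0,"hand": -1},{"x": -0.016,"y": -0.068,"z": -0.006,"ax": 0,"ay": 0,"az": 0,"hand": -1}])

```text
time_s: 26.9
eef_pos: [550.3, 260.1, 280.2]
ee_rot: [0.701, 0.086, 0.703, -0.084]
force: [-4.8, 1.1, 0.5]
grip_width: 0.132
```

Call:
carry_out(targets=[{"x": -0.003,"y": -0.013,"z": -0.003,"ax": 0,"ay": 0,"az": 0,"hand": -1},{"x": -0.006,"y": -0.026,"z": -0.008,"ax": 0,"ay": 0,"az": 0,"hand": -1},{"x": -0.009,"y": -0.039,"z": -0.012,"ax": 0,"ay": 0,"az": 0,"hand": -1},{"x": -0.013,"y": -0.051,"z": -0.018,"ax": 0,"ay": 0,"az": 0,"hand": -1},{"x": -0.016,"y": -0.064,"z": -0.024,"ax": 0,"ay": 0,"az": 0,"hand": -1}])

```text
time_s: 27.52
eef_pos: [534.5, 195.9, 255.7]
ee_rot: [0.701, 0.086, 0.703, -0.084]
force: [-2.4, 2.9, -3.8]
grip_width: 0.13
```

Run:
```python
from g import *
s,p,R=st(); print(p,s["grip_width"],s["force"],s["wrist_torque"],s["time_s"],R.as_matrix()[:,0])
b=bar(1.08); print("bar should be",b, "tool-bar", p-b, [proj(n,b) for n in("scene","side")])
P=np.array([-np.sin(t),np.cos(t),0])
# bar visible? sample handle brightness in side near predicted ends
d=viewer.capture("side");cv2.imwrite("pics/de.png",d);cv2.imwrite("pics/se.png",viewer.capture("scene"))
for e in(-45,45):
    u,v=proj("side",b+e*P); print(u,v,[int(x) for x in d[int(v)-8:int(v)+9,int(round(u))].mean(1)])
```

```text
[534.5 195.9 255.7] 0.1298217483737533 [-2.4  2.9 -3.8] [ 0.5  0.4 -0. ] 27.525 [-0.  0. -1.]
bar should be [534.1 196.9 308.4] tool-bar [  0.4  -1.  -52.8] [[np.float64(327.0956061785919), np.float64(69.85308494200837)], [np.float64(214.70605116173613), np.float64(211.7882146671213)]]
198.08340269080637 201.59253033402683 [42, 45, 50, 55, 55, 56, 59, 60, 62, 68, 80, 86, 82, 75, 83, 97, 97]
232.0459703479574 222.42384488532988 [84, 72, 64, 69, 96, 143, 179, 196, 197, 190, 173, 144, 104, 74, 63, 63, 63]
```

The bar is tracked: the side view shows it on the predicted row, and the tool bears −3.8 N. I'll continue lowering.

Call:
carry_out(targets=[{"x": -0.003,"y": -0.012,"z": -0.007,"ax": 0,"ay": 0,"az": 0,"hand": -1},{"x": -0.006,"y": -0.023,"z": -0.014,"ax": 0,"ay": 0,"az": 0,"hand": -1},{"x": -0.008,"y": -0.034,"z": -0.023,"ax": 0,"ay": 0,"az": 0,"hand": -1},{"x": -0.011,"y": -0.045,"z": -0.031,"ax": 0,"ay": 0,"az": 0,"hand": -1},{"x": -0.013,"y": -0.055,"z": -0.041,"ax": 0,"ay": 0,"az": 0,"hand": -1}])

```text
time_s: 28.25
eef_pos: [521.1, 141.2, 214.7]
ee_rot: [0.701, 0.086, 0.703, -0.084]
force: [-9.5, 2.7, -0.4]
grip_width: 0.129
```

Call:
carry_out(targets=[{"x": -0.002,"y": -0.01,"z": -0.01,"ax": 0,"ay": 0,"az": 0,"hand": -1},{"x": -0.005,"y": -0.019,"z": -0.02,"ax": 0,"ay": 0,"az": 0,"hand": -1},{"x": -0.007,"y": -0.027,"z": -0.031,"ax": 0,"ay": 0,"az": 0,"hand": -1},{"x": -0.009,"y": -0.035,"z": -0.043,"ax": 0,"ay": 0,"az": 0,"hand": -1},{"x": -0.01,"y": -0.042,"z": -0.054,"ax": 0,"ay": 0,"az": 0,"hand": -1}])

```text
time_s: 28.88
eef_pos: [510.7, 99.3, 160.4]
ee_rot: [0.7, 0.086, 0.704, -0.084]
force: [-10.4, 4.6, -1.8]
grip_width: 0.126
```

Call:
carry_out(targets=[{"x": -0.002,"y": -0.007,"z": -0.012,"ax": 0,"ay": 0,"az": 0,"hand": -1},{"x": -0.003,"y": -0.013,"z": -0.025,"ax": 0,"ay": 0,"az": 0,"hand": -1},{"x": -0.004,"y": -0.018,"z": -0.038,"ax": 0,"ay": 0,"az": 0,"hand": -1},{"x": -0.006,"y": -0.023,"z": -0.051,"ax": 0,"ay": 0,"az": 0,"hand": -1},{"x": -0.007,"y": -0.027,"z": -0.064,"ax": 0,"ay": 0,"az": 0,"hand": -1}])

```text
time_s: 29.5
eef_pos: [504.3, 73.5, 96.4]
ee_rot: [0.701, 0.087, 0.703, -0.083]
force: [-2.3, 13.9, -4.1]
grip_width: 0.13
```

Run:
```python
from g import *
s,p,R=st(); print(p,s["grip_width"],s["force"],s["time_s"])
b=bar(.27); print("tool-bar", p-b); P=np.array([-np.sin(t),np.cos(t),0]); d=viewer.capture("side")
for e in(-45,45):
    u,v=proj("side",b+e*P); print(u,v,[int(x) for x in d[int(v)-8:int(v)+9,int(round(u))].mean(1)])
```

```text
[504.3  73.5  96.4] 0.1301199695547506 [-2.3 13.9 -4.1] 29.5
tool-bar [  0.4   0.5 -52.7]
238.51434375025354 206.53503809228698 [74, 70, 66, 61, 58, 65, 90, 114, 123, 121, 120, 118, 116, 111, 101, 88, 76]
267.0395532698236 223.34682047107998 [68, 68, 69, 70, 74, 85, 104, 131, 170, 194, 189, 159, 113, 78, 85, 115, 151]
```

Call:
carry_out(targets=[{"x": 0,"y": 0.0,"z": -0.012,"ax": 0,"ay": 0,"az": 0,"hand": -1},{"x": -0.001,"y": -0.003,"z": -0.025,"ax": 0,"ay": 0,"az": 0,"hand": -1},{"x": -0.001,"y": -0.005,"z": -0.038,"ax": 0,"ay": 0,"az": 0,"hand": -1},{"x": -0.001,"y": -0.006,"z": -0.05,"ax": 0,"ay": 0,"az": 0,"hand": -1},{"x": -0.001,"y": -0.007,"z": -0.059,"ax": 0,"ay": 0,"az": 0,"hand": -1}])

```text
time_s: 30.18
eef_pos: [502.8, 65.7, 37.4]
ee_rot: [0.7, 0.086, 0.704, -0.084]
force: [-6.3, 9.1, -0.8]
grip_width: 0.13
```

Call:
carry_out(targets=[{"x": 0,"y": 0,"z": -0.003,"ax": 0,"ay": 0,"az": 0,"hand": -1},{"x": 0,"y": 0,"z": -0.006,"ax": 0,"ay": 0,"az": 0,"hand": -1},{"x": 0,"y": 0,"z": -0.008,"ax": 0,"ay": 0,"az": 0,"hand": -1}])

```text
time_s: 30.55
eef_pos: [504.1, 65.4, 31.9]
ee_rot: [0.702, 0.086, 0.702, -0.084]
force: [-12.4, 3.8, 24.1]
grip_width: 0.13
```

Run:
```python
from g import *
s,p,R=st(); print(p,s["grip_width"],s["force"],s["time_s"])
P=np.array([-np.sin(t),np.cos(t),0]); I={n:viewer.capture(n) for n in("scene","side")}
cv2.imwrite("pics/sf.png",I["scene"]);cv2.imwrite("pics/df.png",I["side"])
for n in I:
  for e in(-45,-30,30,45):
    b=bar(0); u,v=proj(n,b+e*P); v5=proj(n,bar(.02)+e*P)[1]
    print(n,e,round(u,1),round(v,2),round(v5,2),[int(x) for x in I[n][int(v)-7:int(v)+8,int(round(u))].mean(1)])
```

```text
[504.1  65.4  31.9] 0.12978074784956659 [-12.4   3.8  24.1] 30.55
scene -45 285.8 170.76 169.55 [141, 132, 118, 105, 105, 123, 133, 141, 146, 143, 134, 121, 103, 90, 84]
scene -30 282.2 166.9 165.69 [111, 111, 110, 105, 109, 121, 135, 147, 145, 143, 137, 123, 110, 104, 102]
scene 30 268.3 151.94 150.7 [54, 59, 56, 53, 54, 62, 70, 70, 70, 61, 56, 58, 56, 59, 53]
scene 45 264.9 148.3 147.06 [56, 60, 71, 71, 69, 62, 64, 76, 98, 114, 116, 109, 93, 79, 67]
side -45 241.7 219.15 218.09 [70, 64, 58, 53, 58, 78, 106, 121, 121, 119, 118, 115, 108, 95, 80]
side -30 246.1 221.78 220.73 [44, 48, 55, 58, 60, 61, 58, 59, 62, 62, 74, 93, 93, 66, 46]
side 30 264.0 232.6 231.57 [68, 66, 67, 67, 75, 98, 123, 137, 146, 152, 136, 96, 70, 66, 68]
side 45 268.6 235.38 234.36 [69, 69, 69, 67, 74, 102, 148, 187, 202, 186, 146, 110, 122, 158, 186]
```

The bar is at its closed rows in both views, so the guard is on its stop. I'll open the fingers only partly, because of the gap behind the bar, and withdraw upward.

Call:
carry_out(targets=[{"x": 0.0,"y": 0,"z": 0.002,"ax": 0,"ay": 0,"az": 0,"hand": -0.6},{"x": 0.0,"y": 0,"z": 0.002,"ax": 0,"ay": 0,"az": 0,"hand": -0.35},{"x": 0.0,"y": 0,"z": 0.002,"ax": 0,"ay": 0,"az": 0,"hand": -0.35},{"x": 0.0,"y": 0,"z": 0.012,"ax": 0,"ay": 0,"az": 0,"hand": -0.35},{"x": 0.0,"y": 0,"z": 0.022,"ax": 0,"ay": 0,"az": 0,"hand": -0.35}])

```text
time_s: 31.28
eef_pos: [504.5, 65.0, 53.3]
ee_rot: [0.702, 0.086, 0.702, -0.084]
force: [-0.4, -0.4, -0.9]
grip_width: 0.321
```

Call:
carry_out(targets=[{"x": 0.0,"y": 0,"z": 0.02,"ax": 0,"ay": 0,"az": 0,"hand": -0.35},{"x": 0.0,"y": 0,"z": 0.05,"ax": 0,"ay": 0,"az": 0,"hand": -0.35},{"x": 0.0,"y": 0,"z": 0.1,"ax": 0,"ay": 0,"az": 0,"hand": -0.35},{"x": -0.02,"y": -0.04,"z": 0.15,"ax": 0,"ay": 0,"az": 0,"hand": -0.35},{"x": -0.04,"y": -0.08,"z": 0.18,"ax": 0,"ay": 0,"az": 0,"hand": -0.35}])

```text
time_s: 31.9
eef_pos: [464.0, -15.6, 235.3]
ee_rot: [0.703, 0.085, 0.701, -0.084]
force: [1.1, -0.2, 0.5]
grip_width: 0.325
```

Run:
```python
from g import *
s,p,R=st(); print(p,s["grip_width"],s["force"],s["time_s"])
P=np.array([-np.sin(t),np.cos(t),0]); I={n:viewer.capture(n) for n in("scene","side")}
cv2.imwrite("pics/sg.png",I["scene"]);cv2.imwrite("pics/dg.png",I["side"])
for n in I:
  for e in(-45,0,45):
    u,v=proj(n,bar(0)+e*P); k=I[n][int(v)-7:int(v)+8,int(round(u))].mean(1); print(n,e,round(u,1),round(v,2),[int(x) for x in k])
# rack's plain bar, and coupon under the guard compared with first/placed pictures
a0=cv2.imread("pics/scene0.png");a=I["scene"]
df=cv2.absdiff(a0,a).max(2)>60
print("changed near oiler/hammer/tubes/brush/purple",[int(df[y:y+h,x:x+w].sum()) for x,y,w,h in((172,330,32,40),(218,278,100,100),(262,215,56,58),(322,212,78,56),(128,202,46,30),(88,306,55,24),(150,250,40,60))])
nb=np.array([536.7,207.7,40]); print("coupon/nest px",proj("scene",nb), "bright",a[130:160,300:340].mean())
```

```text
[464.  -15.6 235.3] 0.3250129012260337 [ 1.1 -0.2  0.5] 31.9
scene -45 285.8 170.76 [145, 136, 121, 119, 140, 173, 196, 205, 207, 190, 171, 148, 128, 118, 109]
scene 0 275.2 159.33 [141, 130, 123, 138, 165, 191, 205, 207, 189, 171, 147, 128, 113, 108, 108]
scene 45 264.9 148.3 [202, 202, 182, 162, 165, 188, 202, 203, 194, 171, 148, 127, 118, 110, 110]
side -45 241.7 219.15 [100, 100, 99, 103, 126, 168, 202, 212, 203, 171, 130, 105, 101, 100, 95]
side 0 254.9 227.13 [102, 102, 102, 105, 127, 170, 202, 212, 203, 171, 130, 103, 99, 96, 86]
side 45 268.6 235.38 [103, 103, 102, 102, 111, 146, 187, 211, 212, 193, 156, 125, 136, 169, 194]
changed near oiler/hammer/tubes/brush/purple [0, 0, 0, 0, 22, 0, 6]
coupon/nest px [np.float64(317.172204726616), np.float64(143.24147780218425)] bright 210.5375
```

```bash
python3 -c "
from rig import finish_job; print(finish_job())"
```

```text
the job is handed in; nothing more can be done
None
```

The job is done and handed in at about 32 s: the coupon lies in the nest and the guard is closed on its stop.

**What I did**
- I took the welded coupon out of the rack and tilted it onto the bench, where it came to lie flat. I then took it again across its width and set it in the nest.
- I lowered the guard along its arc with the handle gripped the whole way. I released it on the stop and drew the arm clear.

**Last checks**
- **Coupon:** the last picture, taken before the guard came down, shows it flat between all four lugs. I could not view it through the closed guard, as the picture allowance was used up.
- **Guard:** the handle bar lies within about a pixel of its closed position in both fixed cameras.
- **Other things:** a comparison with the first picture shows no change at the oiler, hammer, tubes, brush and one purple bar. There were a few changed pixels at the other purple bar (22) and the plain bar (6). I took these for shadow or the arm, but did not look closer. The ring was not in this check.

**What went wrong or disagreed**
- **Missed grasps:** the real fingertips stand about 25–30 mm behind the reported TCP. The first rack grasp missed, and the first pick-up from the bench slipped off the coupon's edge. Both were redone deeper.
- **Tilt:** the arm reached only 35° of the 40° I asked for when laying the coupon down.
- **Forces:** the guard pulled with up to about 14 N sideways on the way down. I pressed about 24 N onto the stop before letting go. The reported TCP there put the bar about 4 mm above its closed height, but the cameras showed it closed.

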